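Isolate the measuring machine: unclip its fuses

TASK

Take the fuses out of the machine's fuse box: with the orange pry tool's blade lever up the cover by its lip and swing it wide open, then roll every fuse sideways out of its clip over the low copper leaf (never pull it hard up against the steel hook) and lay each one in a saddle of the green tray. When all are in the tray, shut the cover fully; leave the pry tool lying flat on its black mat, and do not disturb the other things on the bench.

Things in the scene. Friction and masses are not known exactly. Their poses are not given: they have to be found in the camera images.
- fusebox: Grey fuse box, fixed, 300 long (its y) x 130 wide (its x; outer wall faces at x = +-65) x 62 high, inner floor at height 6, under a blue cover. Origin: centre of its underside; z up. Four clips in a row at y = -100, -40, 20, 80. A clipped fuse lies along the box's x at x = 0, its axis 38 above the bench. Clip parts stand only at x = +-36 (14 wide): a fuse's middle is free for fingers.
- hooks (a point): The eight rigid steel hooks over the clipped fuses; the point is the middle of the row at hook underside height, axes as fusebox. Each rises from a back plate on the fuse's -y side (face 15 from its axis) and reaches over its top to 2 past its axis, underside at height 52, 1 above the fuse: it stops a straight pull up. The way out is towards +y, over the leaf.
- ledge (a point): Middle of the outer top edge of the ledge under the cover's lip: the ledge top is at height 54 and runs along the box's whole -x side from the wall out to x = -101. Axes as fusebox.
- cover (a joint): Angle of the blue cover: 0 shut, 1.85 fully open (leaning back past upright). Hinged along the box's +x top edge (axis at x = +65, height 62); stiff friction hinge, it stays where it is left, 0.1 to 0.4 N m to turn.
- cover_lip (a point): Middle of the lower edge of the cover's lip; moves with the cover. The cover is a rigid panel 148 (hinge to lip) x 300 x 6, no handle, yellow band along the lip; this point is on its underside, 148 from the hinge; x points to the hinge, z out of the outer face. Shut: underside at height 62, lip at box x = -83, a slot 8 high between lip and ledge (fits the pry blade, not fingers).
- cover_hinge (a point): Point on the hinge line, middle of the box's +x top edge, height 62; axes as the fuse box.
- tray: Loose green tray, 130 (its x) x 212 (its y) x 22 high, walls 4, floor 4 thick. Origin: centre of its underside. Four saddles (pairs of black ribs 6 high at x = +-42) at y = -72, -24, 24, 72, each to hold one fuse lying along the tray's x; a fuse seated there has its axis 17 above the tray's underside.
- mat: Black rubber mat fixed on the bench, 250 (its x) x 120 (its y) x 2 thick: the pry tool's place. Origin: centre of its underside.
- pry: Pry tool lying flat: orange handle 105 long (its x) x 18 wide (y) x 24 high, with a steel blade along +x, level at mid-height (12 above the underside), 24 wide and 3 thick over the last 50, ending 125.5 from the origin. Origin: centre of the handle's underside. About 90 g.
- pry_tip (a point): Middle of the pry blade's end, 125.5 ahead of and 12 above the tool's origin.
- leaf0 (a joint): Bend of the low copper spring leaf on the +y side of the clip at box y = -100 (the other three clips have the same): 0 at rest, its rounded edge (height 28 to 36) just touching the fuse; gives way towards +y up to 1.1 rad. A fuse moved 20 towards the box's +y, about level, passes over it with about 10 N and is then free to lift (28 would meet the next back plate).
- fuse0: Cartridge fuse, white ceramic tube with brass ends, 26 across, 100 long, about 110 g. Origin: its centre; x along its axis. May be absent.
- fuse1: Cartridge fuse, white ceramic tube with brass ends, 26 across, 100 long, about 110 g. Origin: its centre; x along its axis. May be absent.
- fuse2: Cartridge fuse, white ceramic tube with brass ends, 26 across, 100 long, about 110 g. Origin: its centre; x along its axis. May be absent.
- fuse3: Cartridge fuse, white ceramic tube with brass ends, 26 across, 100 long, about 110 g. Origin: its centre; x along its axis. May be absent.
- mouse: black computer mouse, 100 x 60 x 22. Not part of the job: leave where it is. Origin: centre of its underside.
- screwdriver: screwdriver lying on the bench, red handle, 190 long. Not part of the job: leave where it is. Origin: where handle meets shaft, at bench level.
- barrel: black lens barrel standing upright, 52 across, 60 tall. Not part of the job: leave where it is. Origin: centre of its underside.
- cleaner: white bottle with blue cap, 44 across, 110 tall. Not part of the job: leave where it is. Origin: centre of its underside.
- caliper: steel caliper lying flat, 190 long. Not part of the job: leave where it is. Origin: centre of its underside.
- lensring: aluminium lens ring lying flat, 72 across, 18 high. Not part of the job: leave where it is. Origin: centre of its underside.
- carton: cardboard carton 110 x 80 x 60. Not part of the job: leave where it is. Origin: centre of its underside.

How it is judged:
By the outcome, as a careful person would: the job done as asked, in the order asked, and still so for the second after the job is handed in, with the robot touching nothing.
Of fuse0, fuse1, fuse2, fuse3 only 2 to 4 are there at a start; the rules pass over those that are not, and their reading is None.
At some moment in a run one of pry, tray may be knocked a few centimetres aside while the robot is not near it.
It also fails if it takes over 210 s, if anything falls off the work surface, if the arm or the gripper's body presses on something with over 40 N, if the wrist force passes 120 N, or if a joint passes its speed limit or range.

ROBOT

A 6-joint arm with a two-finger parallel gripper is mounted at the origin on the work surface. World frame = base frame: x ahead of the robot, y to its left, z up, the work surface at z = 0. Lengths are in mm, angles in rad, forces in N, time in s.
With the tool pointing down it reaches from about 250 to 800 mm from the base axis. Payload 3.9 kg.
Tool frame: the origin (TCP) lies at the very end of the fingers, on their centre line; the grasp point (between the pads) lies 19 mm behind it; z points along the fingers, y is the line along which they close (so a half turn about z gives the same grasp; the last joint's range is limited). The gripper opens to 85 mm and grips with 20 to 120 N. Pads are 22 mm wide; open, the fingers measure 114 mm over their backs; the gripper's body (76 mm by 85 mm) begins 54 mm behind the grasp point. The pads swing forward as they close: fully open they stand 13 mm farther back than shut.
Start: joints at [-1.217, 0.26, -0.138, 1.173, 0, 1.571], TCP at [181.889, -492.475, 231.304] pointing down, gripper open.
Joint ranges: [-2.78, 2.78], [-0.83, 1.72], [-1.28, 1.37], [-1.9, 2.12], [-1.57, 1.48], [-3.14, 3.14]. Speed limits (rad/s): [2.57, 2.57, 3.14, 3.14, 3.14, 3.14].

INTERFACE

Orientations are given as a unit quaternion [w, x, y, z].
In Python, from plant import arm gives the robot as it stands.
- The arm moves only by the shell command python3 -m jog 'ROWS' [FORCE]. ROWS is a JSON list of rows, 1 to 12 of them, each of 7 numbers: dx, dy, dz in mm, then a rotation vector rx, ry, rz in rad, then the opening from 0.0 (shut) to 1.0 (fully open); each row is the pose to reach, as a shift and turn from the pose commanded when the command began, along the tool's axes at that moment; what a row does not reach only later rows make up. A row lasts 1/10 s, in which the tool goes at most 50 mm and 0.15 rad, less where a joint would pass 70% of its speed; a pose out of reach is approached as far as the arm can. The fingers move at their own pace and stop on an object; FORCE is the grip in N (left out, the last holds). Time passes only in rows, so rows that do not move let the fingers close. It prints the time, the measured TCP pose, the force, the opening and the grip force at its end.
- arm.get_state(): the state, without advancing time (a new reading comes with each control period).
- arm.read_camera(name): name is "scene" or "top" or "wrist"; returns a dict with "image" (384x512x3 uint8, blue, green, red), "depth" (384x512 float32, mm along the optical axis (not along the pixel's ray), 0 where there is no reading), "vertical_fov" (degrees; the focal length in pixels is half the picture's height over the tangent of half this angle, whatever the lens; pixels are square), "cx", "cy" (the principal point, pixels), "k1" (the pictures are not rectified: a ray, as slopes to the right and down, at radius r is drawn at 1 + k1 r^2 times it, then the intrinsics apply), "T" (4x4, takes a point from camera to world coordinates); the wrist camera has in their place "hand_eye" (4x4, takes a point from camera to tool coordinates, whose origin is the TCP and whose axes are the flange's). Camera axes: x right, y down, z forward; pixel columns grow to the right and rows downward; lengths in mm; the calibration is good to about 2 mm. A picture is of the moment at which its call begins: read the wrist's pose just before it.
- arm.sign_off(): hands the job in; it is judged then, once.
The state is a dict: "time": time; "joints": joint angles; "dq": joint speeds; "joint_efforts": joint torques, N m; "ee_pos": TCP position; "ee_rot": TCP orientation; "contact_force": force on the tool from outside, world axes, zero at the start; "ft_torque": the same for the moment, N m; "gripper_width": opening from 0.0 (shut) to 1.0 (fully open); "grasp_force": force on a finger pad.
Only numpy, scipy, OpenCV 4.12 (cv2) and the standard library are available. Lean on these libraries where they do the work, as an engineer would, in place of code of your own. Each camera call takes 0.05 s, during which the arm holds its last target. There are 200 camera calls.

## Working session

There is one attempt and no reset: what is moved stays moved. The work goes in short steps, Python scripts to look and compute and a shell command to move; the robot and the scene stay as the last step left them, time stands still between calls to the robot, and variables do not carry over. Pictures are saved under pics/ and viewed, at most 14 in all, crops included, and the job is handed in when it is done.

```bash
ls; mkdir -p pics; cat > h.py <<'E'
import numpy as np, cv2
from scipy.spatial.transform import Rotation as R
from plant import arm
def shot(name, save=None):
    s=arm.get_state(); c=arm.read_camera(name)
    if 'T' in c: T=np.array(c['T'])
    else:
        q=s['ee_rot']; W=np.eye(4); W[:3,:3]=R.from_quat([q[1],q[2],q[3],q[0]]).as_matrix(); W[:3,3]=s['ee_pos']
        T=W@np.array(c['hand_eye'])
    c['T']=T
    c['f']=192/np.tan(np.radians(c['vertical_fov'])/2)
    if save: cv2.imwrite('pics/'+save,c['image']); np.savez('pics/'+save[:-4],**{k:c[k] for k in('image','depth','T','f','cx','cy','k1')})
    return c
def load(n):
    d=np.load('pics/'+n+'.npz'); return {k:d[k] for k in d}
def ray(c,u,v):
    x=(np.asarray(u,float)-c['cx'])/c['f']; y=(np.asarray(v,float)-c['cy'])/c['f']
    a,b=x.copy(),y.copy()
    for _ in range(20):
        k=1+c['k1']*(a*a+b*b); a,b=x/k,y/k
    return np.stack([a,b,np.ones_like(a)],-1)
def pts(c):  # world points of every pixel
    v,u=np.mgrid[:384,:512]; p=ray(c,u,v)*c['depth'][...,None]
    return p@c['T'][:3,:3].T+c['T'][:3,3]
def at(c,u,v): # world from depth
    d=np.array([c['depth'][int(round(b)),int(round(a))] for a,b in zip(np.atleast_1d(u),np.atleast_1d(v))])
    return (ray(c,np.atleast_1d(u),np.atleast_1d(v))*d[:,None])@c['T'][:3,:3].T+c['T'][:3,3]
def onz(c,u,v,z):
    r=ray(c,u,v)@c['T'][:3,:3].T; o=c['T'][:3,3]
    return o+r*((z-o[2])/r[...,2])[...,None]
def proj(c,P):
    p=(np.atleast_2d(P)-c['T'][:3,3])@c['T'][:3,:3]; a=p[:,:2]/p[:,2:]
    return a*(1+c['k1']*(a**2).sum(1,keepdims=True))*c['f']+[c['cx'],c['cy']]
def tool():
    s=arm.get_state(); q=s['ee_rot']; return np.array(s['ee_pos']),R.from_quat([q[1],q[2],q[3],q[0]]),s
E
python3 - <<'E'
from h import *
for n in('top','scene','wrist'):
    c=shot(n,n+'0.png'); print(n,c['f'],c['cx'],c['cy'],c['k1'],c['T'].round(2).tolist(),c['depth'].min(),c['depth'].max())
p,r,s=tool(); print(p,r.as_matrix().round(3).tolist(),s)
E
```

```text
pics
top 477.40035303603213 254.80949691083333 179.60017862776695 -0.1764683883777958 [[0.01, -1.0, 0.06, 425.33], [-1.0, -0.01, 0.02, -54.17], [-0.02, -0.06, -1.0, 1367.25], [0.0, 0.0, 0.0, 1.0]] 0.0 2219.4976
scene 462.4157210082472 254.3120223853657 196.41728391685749 -0.11801735164734223 [[-0.88, 0.34, -0.32, 887.26], [0.47, 0.64, -0.61, 617.43], [-0.01, -0.68, -0.73, 874.34], [0.0, 0.0, 0.0, 1.0]] 0.0 2802.066
wrist 298.4791592947428 258.4648935826943 194.1996336507006 -0.010628758423670781 [[0.35, -0.9, -0.28, 252.47], [-0.94, -0.33, -0.1, -464.4], [-0.0, 0.3, -0.95, 371.91], [0.0, 0.0, 0.0, 1.0]] 0.0 489.52618
[ 181.72715617 -491.98626818  230.64790077] [[0.938, 0.346, -0.001], [0.346, -0.938, 0.001], [0.0, -0.002, -1.0]] {'time': 0.15, 'joints': array([-1.21698637e+00,  2.60556329e-01, -1.39062318e-01,  1.17271433e+00,
        3.21286975e-05,  1.57079421e+00]), 'dq': array([ 0.00220644, -0.00102818,  0.00468239,  0.00111662,  0.00135828,
       -0.00041449]), 'joint_efforts': array([-2.40643458e-04, -4.06006658e+01,  2.54165715e+01,  1.26807272e-02,
       -3.83486361e-05, -4.54267536e-06]), 'ee_pos': array([ 181.72715617, -491.98626818,  230.64790077]), 'ee_rot': array([-7.59160873e-04,  9.84392606e-01,  1.75984678e-01, -1.19398223e-04]), 'contact_force': array([0.8392449 , 0.12089001, 0.88401038]), 'ft_torque': array([-0.04364208, -0.02123957, -0.01991688]), 'grasp_force': 0.0, 'gripper_width': 1.0006214212213131}
```

View pics/top0.png

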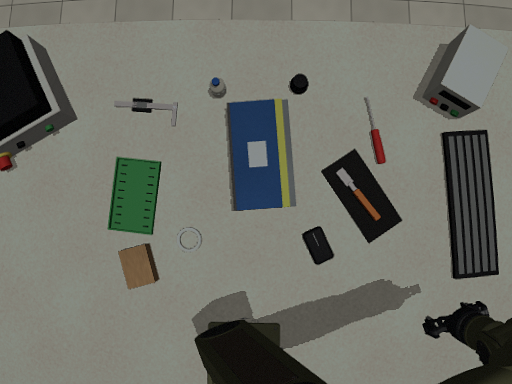

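View pics/scene0.png

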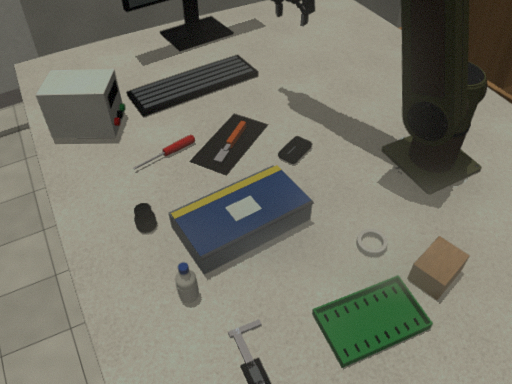

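The top view shows the box at (257,155) with its lip (yellow, u≈283) towards world −y. The pry tool is on its mat at (358,193) with the blade pointing up-left, and the tray is at (135,195). The wrist is at the lower right. Next I'll fit these by colour and depth.

```bash
cat >> h.py <<'E'
def rect(c,mask,z,name='',zr=None):
    n,l,st,_=cv2.connectedComponentsWithStats(mask.astype(np.uint8)); i=1+np.argmax(st[1:,4]); v,u=np.nonzero(l==i)
    P=onz(c,u,v,z); zz=pts(c)[v,u,2]; zz=zz[c['depth'][v,u]>0]
    (x,y),(w,h),a=cv2.minAreaRect(P[:,:2].astype(np.float32))
    print(name,'n',len(v),'uv',u.mean().round(),v.mean().round(),'ctr',round(x,1),round(y,1),'size',round(w,1),round(h,1),'ang',round(a,2),'depthz',np.percentile(zz,[10,50,90]).round(1), 'mean',P[:,:2].mean(0).round(1))
    return P,(x,y,w,h,a)
def hsv(c): return [a.astype(int) for a in cv2.split(cv2.cvtColor(c['image'],cv2.COLOR_BGR2HSV))]
E
python3 - <<'E'
from h import *
for n in('top0','scene0'):
    c=load(n); H,S,V=hsv(c); Z=pts(c)[...,2]
    print(n)
    rect(c,(H>100)&(H<125)&(S>120)&(V>40)|(H>20)&(H<35)&(S>130)&(V>80)|((Z>60)&(Z<76)&(c['depth']>0)&(V>150)),68,'cover')
    rect(c,(H>22)&(H<35)&(S>130)&(V>80),68,'yellow')
    rect(c,(H>45)&(H<80)&(S>100),22,'tray')
    rect(c,(H>5)&(H<18)&(S>150)&(V>80),26,'handle')
    m=(V<50)
    if n=='top0':
        m[:, :300]=0; m[:140]=0; m[250:]=0; m[:,405:]=0;m[215:,:335]=0
        rect(c,m,2,'mat')
        mm=np.zeros_like(m); mm[160:195,333:360]=1
        P,_=rect(c,mm&(V>110),14,'blade')
E
```

```text
top0
cover n 4996 uv 259.0 154.0 ctr 579.0 -36.9 size 297.6 144.1 ang 5.07 depthz [65.2 68.6 72. ] mean [577.6 -35.9]
yellow n 667 uv 282.0 152.0 ctr 584.8 -99.4 size 297.2 17.6 ang 4.89 depthz [65.5 68.8 72.3] mean [585.6 -99.6]
tray n 3249 uv 134.0 195.0 ctr 461.2 320.6 size 133.4 209.9 ang 84.16 depthz [ 1.4  5.3 17.3] mean [461.  320.3]
handle n 230 uv 367.0 204.0 ctr 445.4 -343.5 size 104.8 18.3 ang 39.36 depthz [21.6 26.2 29.4] mean [ 445.3 -343.3]
mat n 3020 uv 362.0 196.0 ctr 470.4 -332.5 size 248.0 119.7 ang 34.28 depthz [-1.2  2.4  6. ] mean [ 469.4 -334. ]
blade n 190 uv 347.0 180.0 ctr 508.1 -293.7 size 89.4 22.1 ang 39.2 depthz [12.4 17.  25.2] mean [ 513.7 -289.3]
scene0
cover n 674 uv 225.0 192.0 ctr 585.2 -101.0 size 299.7 18.9 ang 5.15 depthz [66.8 68.8 70.7] mean [ 591.9 -100.4]
yellow n 669 uv 225.0 192.0 ctr 586.3 -101.0 size 297.6 18.6 ang 5.04 depthz [66.8 68.8 70.7] mean [ 593.  -100.2]
tray n 4749 uv 370.0 324.0 ctr 464.4 325.1 size 133.2 213.9 ang 84.08 depthz [ 2.4  4.6 13.6] mean [475.7 332.9]
handle n 138 uv 236.0 131.0 ctr 446.8 -342.2 size 105.8 18.0 ang 39.23 depthz [23.9 26.1 28.8] mean [ 447.8 -341.7]
```

```bash
cat >> h.py <<'E'
BX=np.array([579,-28.,0]); BYAW=np.radians(95.05)
def box(x,y,z): # box coords -> world
    c,s=np.cos(BYAW),np.sin(BYAW); return BX+np.array([c*x-s*y,s*x+c*y,z])
def down(yaw,pitch=0): # tool pointing down, tool x at yaw (rad)
    return R.from_euler('z',yaw)*R.from_euler('x',np.pi)
def delta(P,Rt):
    p,r,s=tool(); d=r.inv().apply(np.asarray(P)-p); w=(r.inv()*Rt).as_rotvec()
    print('delta',d.round(1).tolist(),w.round(3).tolist(),'rows>=',int(max(np.linalg.norm(d)/50,np.linalg.norm(w)/.15))+1,'F',s['contact_force'].round(1),'at',p.round(1))
E
python3 - <<'E'
from h import *
a=np.radians(39.3)
P=np.array([446,-343,0])+25*np.array([np.cos(a),np.sin(a),0])
delta(P+[0,0,130],down(a))
E
```

```text
delta [323.2, -56.2, 100.7] [-0.002, -0.0, -0.332] rows>= 7 F [0.8 0.1 0.9] at [ 181.7 -492.   230.6]
```

```bash
python3 -m jog '[[323,-56,101,0,0,-0.332,0.6],[323,-56,101,0,0,-0.332,0.6],[323,-56,101,0,0,-0.332,0.6],[323,-56,101,0,0,-0.332,0.6],[323,-56,101,0,0,-0.332,0.6],[323,-56,101,0,0,-0.332,0.6],[323,-56,101,0,0,-0.332,0.6],[323,-56,101,0,0,-0.332,0.6],[323,-56,101,0,0,-0.332,0.6],[323,-56,101,0,0,-0.332,0.6]]'
python3 - <<'E'
from h import *
c=shot('wrist','w1.png'); H,S,V=hsv(c)
rect(c,(H>5)&(H<18)&(S>150)&(V>60),26,'handle')
t=shot('top'); H,S,V=hsv(t); rect(t,(H>5)&(H<18)&(S>150)&(V>80),26,'handle top')
t=shot('scene'); H,S,V=hsv(t); rect(t,(H>5)&(H<18)&(S>150)&(V>80),26,'handle sc')
E
```

```text
time: 1.15
ee_pos: [464.7, -328.4, 130.3]
ee_rot: [-0.0, 0.942, 0.336, -0.0]
contact_force: [0.0, -0.9, -0.0]
gripper_width: 0.602
grasp_force: 0.0
handle n 2302 uv 258.0 215.0 ctr 446.0 -340.8 size 107.2 18.4 ang 39.84 depthz [22.8 24.6 25.6] mean [ 447.6 -339.9]
handle top n 79 uv 374.0 213.0 ctr 421.8 -362.7 size 40.3 17.9 ang 39.54 depthz [22.7 26.3 30.2] mean [ 420.3 -363. ]
handle sc n 130 uv 236.0 131.0 ctr 446.6 -343.0 size 104.7 17.2 ang 39.01 depthz [24.3 26.5 28.8] mean [ 446.8 -342.6]
```

View pics/w1.png

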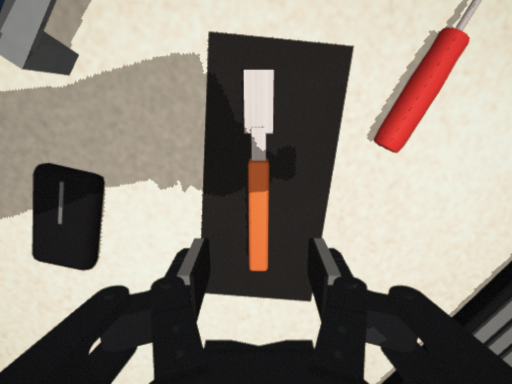

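```bash
python3 -m jog '[[0,0,50,0,0,0,0.6],[0,0,100,0,0,0,0.6],[0,0,125,0,0,0,0.6],[0,0,126.5,0,0,0,0.6],[0,0,126.5,0,0,0,0.6],[0,0,126.5,0,0,0,0.0],[0,0,126.5,0,0,0,0.0],[0,0,126.5,0,0,0,0],[0,0,126.5,0,0,0,0],[0,0,126.5,0,0,0,0],[0,0,126.5,0,0,0,0]]' 110
```

```text
time: 2.4
ee_pos: [466.9, -329.2, 6.2]
ee_rot: [0.002, 0.942, 0.336, 0.001]
contact_force: [-1.2, 0.8, 6.3]
gripper_width: 0.18
grasp_force: 107.8
```

```bash
python3 -m jog '[[0,0,-50,0,0,0,0],[0,0,-110,0,0,0,0],[0,0,-110,0,0,0,0],[0,0,-110,0,0,0,0]]'
python3 - <<'E'
from h import *
delta(box(-240,0,100),down(BYAW))
E
```

```text
time: 2.8
ee_pos: [467.7, -329.5, 117.3]
ee_rot: [0.003, 0.942, 0.336, 0.002]
contact_force: [0.7, 0.1, -1.2]
gripper_width: 0.183
grasp_force: 107.8
delta [142.0, 35.5, 17.9] [0.008, 0.002, -0.973] rows>= 7 F [ 0.7  0.1 -1.2] at [ 467.7 -329.5  117.3]
```

```bash
python3 -m jog '[[142,35,18,0,0,-0.973,0],[142,35,18,0,0,-0.973,0],[142,35,18,0,0,-0.973,0],[142,35,18,0,0,-0.973,0],[142,35,18,0,0,-0.973,0],[142,35,18,0,0,-0.973,0],[142,35,18,0,0,-0.973,0],[142,35,18,0,0,-0.973,0],[142,35,18,0,0,-0.973,0],[142,35,18,0,0,-0.973,0]]'
python3 - <<'E'
from h import *
p,r,s=tool(); print(p,r.as_matrix().round(3)[:,0],s['joints'].round(2))
c=shot('wrist','w2.png'); t=shot('top','top2.png'); sc=shot('scene','sc2.png')
H,S,V=hsv(c); rect(c,(H>22)&(H<35)&(S>130)&(V>80),68,'yellow')
cv2.imwrite('pics/m2.png',np.hstack([c['image'],cv2.resize(sc['image'][120:280,160:330],(408,384))])[:, :800])
E
```

```text
time: 3.8
ee_pos: [597.0, -265.0, 95.0]
ee_rot: [-0.001, 0.676, 0.737, -0.0]
contact_force: [-0.2, -0.1, -0.9]
gripper_width: 0.179
grasp_force: 107.8
[ 596.9864739  -264.97656382   94.9629338 ] [-0.087  0.996  0.001] [-0.42  0.56 -0.03  0.98  0.    1.07]Traceback (most recent call last):
  File "<stdin>", line 4, in <module>
  File "h.py", line 37, in rect
    n,l,st,_=cv2.connectedComponentsWithStats(mask.astype(np.uint8)); i=1+np.argmax(st[1:,4]); v,u=np.nonzero(l==i)
                                                                          ~~~~~~~~~^^^^^^^^^^
    return _wrapfunc(a, 'argmax', axis=axis, out=out, **kwds)
    return bound(*args, **kwds)
ValueError: attempt to get argmax of an empty sequence
```

```bash
python3 - <<'E'
from h import *
c=load('w2');sc=load('sc2')
cv2.imwrite('pics/m2.png',np.hstack([cv2.resize(c['image'],(400,300)),cv2.resize(sc['image'][130:280,150:350],(400,300))]))
E
```

```text
(no output)
```

View pics/m2.png

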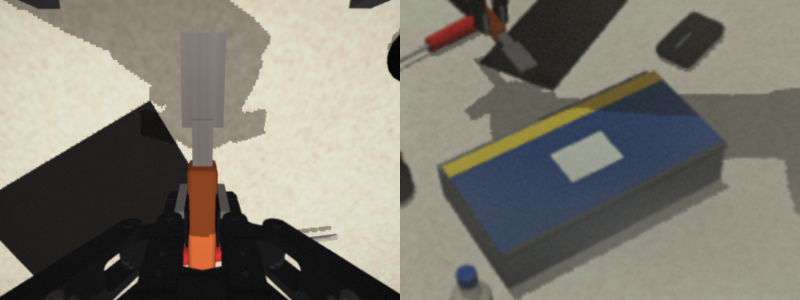

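```bash
python3 - <<'E'
from h import *
for n in ('w2','sc2','top2'):
    c=load(n); P=pts(c); 
    tcp=np.array([597,-265,95]); r=down(BYAW)
    L=r.inv().apply((P-tcp).reshape(-1,3)).reshape(P.shape)
    m=(c['depth']>0)&(L[...,0]>55)&(L[...,0]<120)&(abs(L[...,1])<30)&(abs(L[...,2])<40)
    q=L[m]; 
    if len(q)==0: print(n,0); continue
    print(n,len(q),'x',np.percentile(q[:,0],[0,1,99,100]).round(1),'y',np.percentile(q[:,1],[1,50,99]).round(1))
    for a,b in((55,70),(70,85),(85,97),(97,120)):
        k=q[(q[:,0]>a)&(q[:,0]<b)]
        if len(k):print(a,b,len(k),'zmed',np.median(k[:,2]).round(2),'y',np.median(k[:,1]).round(2))
E
```

```text
w2 6344 x [ 55.   55.5 100.4 101. ] y [-11.7  -0.2  11.8]
55 70 1873 zmed -8.1 y -0.17
70 85 2065 zmed -8.0 y -0.17
85 97 1805 zmed -8.03 y 0.24
97 120 601 zmed -7.92 y -0.17
sc2 128 x [ 55.8  55.9  99.5 100.8] y [-10.2   2.3  13.6]
55 70 41 zmed -10.49 y 2.41
70 85 39 zmed -10.62 y 2.53
85 97 35 zmed -10.19 y 1.21
97 120 13 zmed -9.87 y 2.19
top2 154 x [55.  55.3 99.6 99.9] y [-10.2   1.7  13.6]
55 70 50 zmed -9.26 y 0.89
70 85 52 zmed -10.55 y 1.7
85 97 42 zmed -9.63 y 2.7
97 120 10 zmed -8.99 y 2.02
```

```bash
python3 - <<'E'
from h import *
delta(box(-193.5,0,55),down(BYAW))
E
```

```text
delta [44.4, 2.6, 40.6] [-0.0, -0.0, -0.001] rows>= 2 F [-1.2  0.4 -1.4] at [ 597.4 -265.2   95.6]
```

```bash
python3 -m jog '[[44,2.5,30,0,0,0,0],[44,2.5,41,0,0,0,0],[44,2.5,41,0,0,0,0]]'; python3 -m jog '[[0,0,2,0,0,0,0],[0,0,4,0,0,0,0],[0,0,5,0,0,0,0],[0,0,5,0,0,0,0]]';python3 -m jog '[[0,0,1,0,0,0,0],[0,0,1,0,0,0,0]]';python3 -m jog '[[0,0,1,0,0,0,0],[0,0,1,0,0,0,0]]';python3 -m jog '[[0,0,1,0,0,0,0],[0,0,1,0,0,0,0]]'
```

```text
time: 4.25
ee_pos: [594.0, -219.5, 52.5]
ee_rot: [-0.002, 0.675, 0.738, -0.001]
contact_force: [0.2, -0.0, -0.6]
gripper_width: 0.18
grasp_force: 107.8
time: 4.65
ee_pos: [596.6, -221.9, 50.3]
ee_rot: [0.001, 0.676, 0.737, 0.0]
contact_force: [-0.0, -0.5, -0.6]
gripper_width: 0.185
grasp_force: 107.8
time: 4.85
ee_pos: [596.2, -221.4, 48.9]
ee_rot: [0.0, 0.675, 0.737, 0.0]
contact_force: [1.0, -0.4, -1.0]
gripper_width: 0.18
grasp_force: 107.8
time: 5.05
ee_pos: [596.1, -221.2, 47.7]
ee_rot: [-0.0, 0.675, 0.738, -0.0]
contact_force: [-0.4, -0.2, 0.2]
gripper_width: 0.185
grasp_force: 107.8
time: 5.25
ee_pos: [596.3, -221.2, 47.2]
ee_rot: [0.0, 0.675, 0.738, 0.0]
contact_force: [-0.1, -1.1, 2.7]
gripper_width: 0.184
grasp_force: 108.1
```

```bash
python3 -m jog '[[0,0,-2.5,0,0,0,0],[0,0,-2.7,0,0,0,0],[6,0,-2.7,0,0,0,0],[12,0,-2.7,0,0,0,0],[12,0,-2.7,0,0,0,0]]';python3 -m jog '[[4,0,0,0,0,0,0],[7,0,0,0,0,0,0],[7,0,0,0,0,0,0]]'
```

```text
time: 5.75
ee_pos: [594.7, -208.0, 49.3]
ee_rot: [-0.001, 0.675, 0.738, -0.0]
contact_force: [0.3, 0.2, -1.6]
gripper_width: 0.183
grasp_force: 107.9
time: 6.05
ee_pos: [594.4, -201.7, 49.5]
ee_rot: [-0.0, 0.675, 0.738, -0.0]
contact_force: [-0.8, -0.4, -0.5]
gripper_width: 0.183
grasp_force: 107.9
```

```bash
python3 -m jog '[[2,0,-3,0,0,0,0],[2,0,-6,0,0,0,0],[2,0,-10,0,0,0,0],[2,0,-14,0,0,0,0],[2.5,0,-18,0,0,0,0],[3.5,0,-24,0,0,0,0],[5,0,-31,0,0,0,0],[7,0,-38,0,0,0,0],[9,0,-44,0,0,0,0],[9,0,-44,0,0,0,0]]'
python3 - <<'E'
from h import *
c=shot('scene','sc3.png');w=shot('wrist')
cv2.imwrite('pics/m3.png',np.hstack([cv2.resize(w['image'],(400,300)),cv2.resize(c['image'][110:290,140:340],(400,360))[:300]]))
E
```

```text
time: 7.05
ee_pos: [594.4, -193.5, 95.0]
ee_rot: [0.001, 0.675, 0.738, 0.0]
contact_force: [-0.1, -0.4, -1.0]
gripper_width: 0.187
grasp_force: 107.8
```

View pics/m3.png

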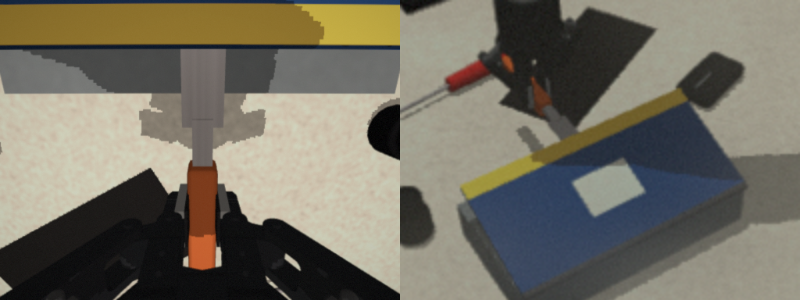

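```bash
python3 -m jog '[[6,0,-11,0,0,0,0],[13,0,-22,0,0,0,0],[21,0,-33,0,0,0,0],[29,0,-43,0,0,0,0],[38,0,-52,0,0,0,0],[49,0,-61,0,0,0,0],[60,0,-68,0,0,0,0],[71,0,-74,0,0,0,0],[83,0,-78,0,0,0,0],[83,0,-78,0,0,0,0]]'; python3 -m jog '[[13,0,-3,0,0,0,0],[26,0,-5,0,0,0,0],[38,0,-6,0,0,0,0],[50,0,-5,0,0,0,0],[63,0,-3,0,0,0,0],[70,0,-1,0,0,0,0],[74,0,1,0,0,0,0],[78,0,2,0,0,0,0],[78,0,2,0,0,0,0]]'
```

```text
time: 8.15
ee_pos: [586.3, -108.1, 172.1]
ee_rot: [-0.001, 0.674, 0.738, 0.001]
contact_force: [0.5, -0.2, -0.7]
gripper_width: 0.186
grasp_force: 109.3
time: 9.05
ee_pos: [579.2, -32.3, 169.1]
ee_rot: [-0.001, 0.675, 0.738, -0.0]
contact_force: [1.1, 0.3, -0.6]
gripper_width: 0.181
grasp_force: 109.3
```

```bash
python3 -m jog '[[4,0,1,0,0,0,0],[4,0,1,0,0,0,0]]';python3 -m jog '[[3,0,1,0,0,0,0],[3,0,1,0,0,0,0]]'
python3 - <<'E'
from h import *
c=shot('scene','sc4.png');w=shot('wrist','w4.png');t=shot('top','top4.png')
cv2.imwrite('pics/m4.png',np.hstack([cv2.resize(t['image'][60:260,180:400],(440,400)),cv2.resize(c['image'][110:310,140:320],(360,400))]))
P=pts(c); H,S,V=hsv(c)
B=P-BX; x=B[...,0]*np.cos(BYAW)+B[...,1]*np.sin(BYAW)
m=(H>100)&(H<125)&(S>100)&(P[...,2]>90)&(P[...,2]<230)&(c['depth']>0)
q=np.c_[x[m],P[...,2][m]]; print(len(q)); f=np.polyfit(q[:,1],q[:,0],1); print(f, 'angle',np.pi/2+np.arctan(f[0]),q[:,1].max())
E
```

```text
time: 9.25
ee_pos: [578.9, -29.0, 168.2]
ee_rot: [-0.0, 0.675, 0.737, -0.0]
contact_force: [-0.9, -0.8, -0.9]
gripper_width: 0.181
grasp_force: 109.3
time: 9.45
ee_pos: [579.1, -28.7, 168.0]
ee_rot: [0.002, 0.676, 0.737, -0.002]
contact_force: [-0.4, -9.0, 3.4]
gripper_width: 0.182
grasp_force: 109.8
125
[ -0.2901175  -27.57410024] angle 1.288430519856846 214.37524507644082
```

View pics/m4.png

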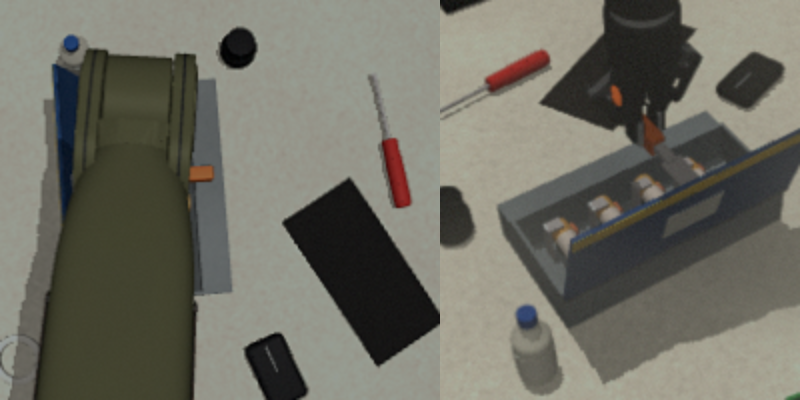

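The cover is at its stop (9 N reaction), and the scene crop shows four fuses in the box. Now I'll back away and return the pry tool to the mat.

```bash
python3 -m jog '[[-50,0,0,0,0,0,0],[-100,0,0,0,0,0,0],[-150,0,0,0,0,0,0],[-200,0,20,0,0,0,0],[-240,0,40,0,0,0,0],[-240,0,40,0,0,0,0]]'
python3 - <<'E'
from h import *
delta([467.2,-329,60],down(np.radians(39.3)))
E
```

```text
time: 10.2
ee_pos: [598.4, -269.7, 123.7]
ee_rot: [-0.001, 0.678, 0.735, -0.001]
contact_force: [-0.7, 0.9, -0.4]
gripper_width: 0.183
grasp_force: 109.2
delta [-48.5, -135.4, 64.2] [-0.004, 0.001, 0.966] rows>= 7 F [-0.7  0.9 -0.4] at [ 598.4 -269.7  123.7]
```

```bash
python3 -m jog '[[-48.5,-135,64,0,0,0.966,0],[-48.5,-135,64,0,0,0.966,0],[-48.5,-135,64,0,0,0.966,0],[-48.5,-135,64,0,0,0.966,0],[-48.5,-135,64,0,0,0.966,0],[-48.5,-135,64,0,0,0.966,0],[-48.5,-135,64,0,0,0.966,0],[-48.5,-135,64,0,0,0.966,0],[-48.5,-135,64,0,0,0.966,0],[-48.5,-135,64,0,0,0.966,0]]'; python3 -m jog '[[0,0,30,0,0,0,0],[0,0,45,0,0,0,0],[0,0,51,0,0,0,0],[0,0,51,0,0,0,0],[0,0,51,0,0,0,0]]'
python3 -m jog '[[0,0,1.5,0,0,0,0],[0,0,1.5,0,0,0,0]]'
```

```text
time: 11.2
ee_pos: [470.0, -324.8, 63.6]
ee_rot: [-0.0, 0.94, 0.34, 0.0]
contact_force: [-0.1, 0.2, -0.2]
gripper_width: 0.183
grasp_force: 109.2
time: 11.7
ee_pos: [470.4, -325.5, 13.1]
ee_rot: [0.0, 0.941, 0.34, 0.0]
contact_force: [0.2, 0.7, -0.5]
gripper_width: 0.186
grasp_force: 109.2
time: 11.9
ee_pos: [470.4, -325.5, 11.7]
ee_rot: [0.001, 0.941, 0.34, 0.0]
contact_force: [0.2, -0.1, -0.4]
gripper_width: 0.179
grasp_force: 109.2
```

```bash
python3 -m jog '[[0,0,3,0,0,0,0],[0,0,3,0,0,0,0]]';python3 -m jog '[[0,0,2,0,0,0,0],[0,0,2,0,0,0,0]]';python3 -m jog '[[0,0,1,0,0,0,0],[0,0,1,0,0,0,0]]'
```

```text
time: 12.1
ee_pos: [469.7, -325.1, 7.9]
ee_rot: [-0.0, 0.941, 0.34, -0.0]
contact_force: [-0.2, -0.2, -0.8]
gripper_width: 0.185
grasp_force: 109.2
time: 12.3
ee_pos: [470.0, -325.3, 6.2]
ee_rot: [0.0, 0.941, 0.339, 0.0]
contact_force: [-0.3, 0.5, 2.0]
gripper_width: 0.181
grasp_force: 109.7
time: 12.5
ee_pos: [470.0, -325.3, 6.2]
ee_rot: [0.0, 0.941, 0.339, 0.0]
contact_force: [-1.3, 1.5, 9.3]
gripper_width: 0.182
grasp_force: 110.7
```

```bash
python3 -m jog '[[0,0,-1,0,0,0,0],[0,0,-1,0,0,0,0.3],[0,0,-1,0,0,0,0.5],[0,0,-1,0,0,0,0.5],[0,0,-1,0,0,0,0.5],[0,0,-30,0,0,0,0.5],[0,0,-80,0,0,0,0.5],[0,0,-130,0,0,0,0.5],[0,0,-180,0,0,0,0.5],[0,0,-180,0,0,0,0.5]]' 40
python3 - <<'E'
from h import *
c=shot('wrist'); H,S,V=hsv(c); rect(c,(H>5)&(H<18)&(S>150)&(V>60),26,'handle')
delta(box(-140,0,190),down(BYAW))
c=shot('top','top5.png'); H,S,V=hsv(c);rect(c,(H>45)&(H<80)&(S>100),22,'tray')
E
```

```text
time: 13.5
ee_pos: [473.9, -327.9, 192.8]
ee_rot: [0.006, 0.941, 0.34, 0.004]
contact_force: [0.7, -0.3, 0.2]
gripper_width: 0.499
grasp_force: 0.0
handle n 1556 uv 252.0 197.0 ctr 450.1 -339.0 size 106.2 18.3 ang 39.82 depthz [22.8 24.7 25.6] mean [ 451.6 -338.1]
delta [193.4, -46.7, -0.7] [0.009, 0.002, -0.966] rows>= 7 F [ 0.1 -0.1 -0.9] at [ 472.4 -326.9  189.3]
tray n 3240 uv 134.0 195.0 ctr 461.1 320.5 size 133.3 210.1 ang 84.06 depthz [ 1.3  5.3 16.9] mean [461.  320.2]
```

```bash
python3 - <<'E'
from h import *
delta(box(-30,0,245),down(BYAW))
E
python3 -m jog '[[0,0,-50,0,0,0,0.5],[0,0,-50,0,0,0,0.5]]'
python3 -m jog '[[301,-108,0,0,0,-0.966,0.5],[301,-108,0,0,0,-0.966,0.5],[301,-108,0,0,0,-0.966,0.5],[301,-108,0,0,0,-0.966,0.5],[301,-108,0,0,0,-0.966,0.5],[301,-108,0,0,0,-0.966,0.5],[301,-108,0,0,0,-0.966,0.5],[301,-108,0,0,0,-0.966,0.5],[301,-108,0,0,0,-0.966,0.5],[301,-108,0,0,0,-0.966,0.5],[301,-108,0,0,0,-0.966,0.5]]'
python3 - <<'E'
from h import *
shot('wrist','w5.png')
E
```

```text
delta [256.5, -135.2, -58.6] [0.004, 0.001, -0.966] rows>= 7 F [-0.2  0.7 -0.3] at [ 470.8 -325.8  186.6]
time: 13.8
ee_pos: [470.8, -325.9, 237.8]
ee_rot: [0.002, 0.941, 0.339, 0.001]
contact_force: [0.6, -0.6, 0.2]
gripper_width: 0.501
grasp_force: 0.0
time: 14.9
ee_pos: [631.7, -51.2, 234.7]
ee_rot: [-0.0, 0.676, 0.737, -0.0]
contact_force: [0.7, 0.3, -0.3]
gripper_width: 0.5
grasp_force: 0.0
```

View pics/w5.png

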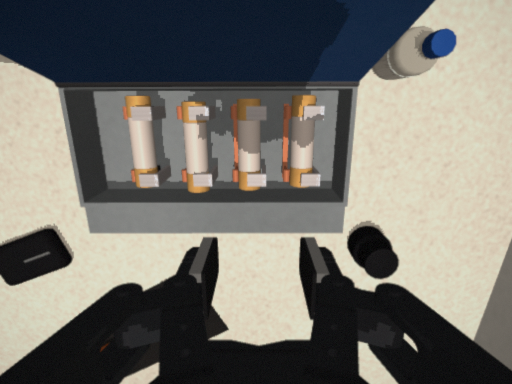

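```bash
cat >> h.py <<'E'
def tobox(P):
    B=np.asarray(P)-BX; c,s=np.cos(BYAW),np.sin(BYAW); return np.stack([B[...,0]*c+B[...,1]*s,-B[...,0]*s+B[...,1]*c,B[...,2]],-1)
def fuses(c):
    H,S,V=hsv(c); B=tobox(pts(c)); d=c['depth']>0
    for y0 in(-100,-40,20,80):
        m=d&(abs(B[...,1]-y0)<30)&(abs(B[...,0])<22)&(B[...,2]>30)&(B[...,2]<75)
        q=B[m]
        if len(q)<30: print(y0,'none',len(q)); continue
        # ridge per x-bin
        f=lambda p: p[0]+0*q[:,0]
        from scipy.optimize import least_squares
        r=least_squares(lambda p: np.hypot(q[:,1]-p[0]-p[1]*q[:,0],q[:,2]-p[2])-13,[y0,0,38],loss='soft_l1')
        m2=d&(abs(B[...,1]-r.x[0])<9)&(abs(B[...,0])<60)&(B[...,2]>r.x[2]+5)&(B[...,2]<r.x[2]+15)
        print(y0,len(q),'y,slope,z',r.x.round(2),'x range',np.percentile(B[m2][:,0],[1,99]).round(1))
E
python3 - <<'E'
from h import *
c=load('w5'); fuses(c)
B=tobox(pts(c))
# box rim extents: points z 58..66
m=(c['depth']>0)&(B[...,2]>59)&(B[...,2]<65)
q=B[m]; print('rim x',np.percentile(q[:,0],[.5,99.5]),'y',np.percentile(q[:,1],[.5,99.5]),np.median(q[:,2]))
m=(c['depth']>0)&(B[...,2]>51)&(B[...,2]<57)&(B[...,0]<-66); q=B[m]; print('ledge x',np.percentile(q[:,0],[.5,99.5]),'y',np.percentile(q[:,1],[.5,99.5]),np.median(q[:,2]))
E
```

```text
-100 901 y,slope,z [-98.73   0.    36.58] x range [-58.1  55.9]
-40 873 y,slope,z [-38.63   0.    36.62] x range [-58.2  52. ]
20 912 y,slope,z [21.38  0.   36.63] x range [-58.2  49.1]
80 955 y,slope,z [81.61 -0.   36.67] x range [-58.3  55.4]
rim x [-149.4925593    98.39719423] y [-210.26903406  151.23526107] 61.0712802748655
ledge x [-127.14880933  -66.18119974] y [-193.88109876  148.98838631] 52.95279181110806
```

```bash
sed -i 's/^BX=.*/BX=np.array([577.9,-28.1,0])/' h.py; python3 - <<'E'
from h import *
delta(box(0,80,110),down(BYAW))
E
```

```text
Traceback (most recent call last):
  File "h.py", line 45, in box
    c,s=np.cos(BYAW),np.sin(BYAW); return BX+np.array([c*x-s*y,s*x+c*y,z])
               ^^^^
NameError: name 'BYAW' is not defined
```

```bash
sed -i 's/^BX=.*/&; BYAW=np.radians(95.05)/' h.py; python3 - <<'E'
from h import *
delta(box(0,80,110),down(BYAW))
E
```

```text
delta [27.4, -131.7, 125.0] [-0.0, 0.0, -0.002] rows>= 4 F [-0.2 -0.1 -0. ] at [631.8 -51.1 235. ]
```

```bash
python3 -m jog '[[27,-132,70,0,0,0,0.6],[27,-132,100,0,0,0,0.6],[27,-132,125,0,0,0,0.6],[27,-132,125,0,0,0,0.6],[27,-132,125,0,0,0,0.6],[27,-132,125,0,0,0,0.6],[27,-132,125,0,0,0,0.6]]' 40
python3 - <<'E'
from h import *
delta(box(0,80,24),down(BYAW))
c=shot('wrist','w6.png')
E
```

```text
time: 15.65
ee_pos: [501.7, -35.2, 111.9]
ee_rot: [0.002, 0.676, 0.737, 0.002]
contact_force: [-0.6, 0.4, 0.7]
gripper_width: 0.598
grasp_force: 0.0
delta [0.4, -3.9, 87.9] [0.005, 0.001, -0.001] rows>= 2 F [-0.6  0.4  0.7] at [501.7 -35.2 111.9]
```

View pics/w6.png

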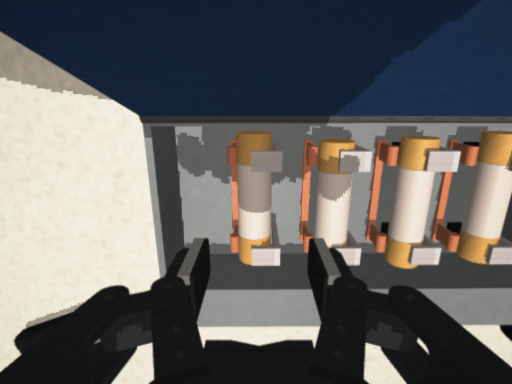

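```bash
python3 -m jog '[[0,-3.5,30,0,0,0,0.6],[0,-3.5,60,0,0,0,0.6],[0,-3.5,80,0,0,0,0.6],[0,-3.5,87,0,0,0,0.6],[0,-3.5,87,0,0,0,0.6]]'
python3 - <<'E'
from h import *
delta(box(0,80,24),down(BYAW))
E
```

```text
time: 16.2
ee_pos: [496.3, -35.0, 23.1]
ee_rot: [0.0, 0.675, 0.737, 0.0]
contact_force: [-0.4, -0.5, -0.1]
gripper_width: 0.601
grasp_force: 0.0
delta [-0.3, 1.9, -0.9] [0.001, 0.0, -0.0] rows>= 1 F [-0.4 -0.5 -0.1] at [496.3 -35.   23.1]
```

```bash
python3 -m jog '[[0,1.5,-1,0,0,0,0.6],[0,1.5,-1,0,0,0,0.4],[0,1.5,-1,0,0,0,0.0],[0,1.5,-1,0,0,0,0],[0,1.5,-1,0,0,0,0],[0,1.5,-1,0,0,0,0]]'
```

```text
time: 16.8
ee_pos: [498.1, -34.8, 25.4]
ee_rot: [0.001, 0.675, 0.738, 0.001]
contact_force: [-1.1, 0.7, 5.7]
gripper_width: 0.293
grasp_force: 39.0
```

```bash
python3 -m jog '[[0,-4,0,0,0,0,0],[0,-8,0,0,0,0,0],[0,-12,0,0,0,0,0],[0,-16,0,0,0,0,0],[0,-20,0,0,0,0,0],[0,-20,0,0,0,0,0],[0,-20,0,0,0,0,0]]'
python3 - <<'E'
from h import *
delta(box(0,100,24),down(BYAW))
E
```

```text
time: 17.5
ee_pos: [481.6, -36.4, 25.5]
ee_rot: [0.003, 0.675, 0.738, 0.003]
contact_force: [8.9, 0.6, 3.3]
gripper_width: 0.286
grasp_force: 39.8
delta [-0.2, -3.3, 1.5] [0.009, 0.0, 0.0] rows>= 1 F [8.9 0.6 3.3] at [481.6 -36.4  25.5]
```

```bash
python3 -m jog '[[0,-2,0,0,0,0,0],[0,-4,0,0,0,0,0],[0,-4,0,0,0,0,0],[0,-4,0,0,0,0,0]]'
```

```text
time: 17.9
ee_pos: [478.8, -36.7, 25.8]
ee_rot: [0.004, 0.675, 0.738, 0.004]
contact_force: [10.0, 2.3, 3.4]
gripper_width: 0.287
grasp_force: 39.8
```

```bash
python3 -m jog '[[0,-1.5,0,0,0,0,0],[0,-2,-1,0,0,0,0],[0,-2,-3,0,0,0,0],[0,-2,-3,0,0,0,0]]'
```

```text
time: 18.3
ee_pos: [476.1, -37.1, 28.9]
ee_rot: [0.004, 0.675, 0.738, 0.003]
contact_force: [8.4, 1.5, 4.7]
gripper_width: 0.289
grasp_force: 39.9
```

```bash
python3 -m jog '[[0,0,-5,0,0,0,0],[0,0,-12,0,0,0,0],[0,0,-12,0,0,0,0]]'; python3 -m jog '[[0,0,-30,0,0,0,0],[0,0,-60,0,0,0,0],[0,0,-80,0,0,0,0],[0,0,-80,0,0,0,0]]'
python3 - <<'E'
from h import *
c=shot('top'); H,S,V=hsv(c);rect(c,(H>45)&(H<80)&(S>100),22,'tray')
a=np.radians(84.1-0)
c=shot('wrist','w7.png')
for y in(72,24,-24,-72):
    d=np.array([np.sin(a),-np.cos(a),0]); print(y,(np.array([462.5,322.5,0])+y*d).round(1))
P=np.array([462.5,322.5,70])+[-72*np.sin(a),72*np.cos(a),0]
delta(P,down(a))
E
```

```text
time: 18.6
ee_pos: [468.8, -37.0, 39.0]
ee_rot: [-0.001, 0.675, 0.737, -0.001]
contact_force: [0.4, -0.8, -0.7]
gripper_width: 0.289
grasp_force: 39.7
time: 19.0
ee_pos: [470.9, -37.2, 120.4]
ee_rot: [0.001, 0.675, 0.737, 0.0]
contact_force: [0.7, -0.4, -1.2]
gripper_width: 0.288
grasp_force: 39.6
tray n 3246 uv 134.0 195.0 ctr 461.2 320.6 size 133.4 209.9 ang 84.16 depthz [ 1.2  5.4 16.9] mean [461.1 320.3]
72 [534.1 315.1   0. ]
24 [486.4 320.    0. ]
-24 [438.6 325.    0. ]
-72 [390.9 329.9   0. ]
delta [372.3, -45.7, 48.2] [-0.002, -0.0, 0.191] rows>= 8 F [-1.2 -0.1 -1.1] at [469.2 -37.  118. ]
```

```bash
python3 -m jog '[[0,0,-50,0,0,0,0],[0,0,-100,0,0,0,0],[0,0,-125,0,0,0,0],[0,0,-125,0,0,0,0],[50,0,-125,0,0,0,0],[100,0,-125,0,0,0.05,0],[150,0,-125,0,0,0.1,0],[200,0,-125,0,0,0.15,0],[250,-10,-125,0,0,0.19,0],[300,-10,-125,0,0,0.19,0],[340,-10,-125,0,0,0.19,0],[340,-10,-125,0,0,0.19,0]]'
python3 - <<'E'
from h import *
p,r,s=tool(); print(p)
c=shot('wrist','w8.png'); 
E
```

```text
time: 20.3
ee_pos: [429.0, 304.6, 240.3]
ee_rot: [-0.001, 0.74, 0.672, -0.002]
contact_force: [0.4, -0.3, -0.9]
gripper_width: 0.29
grasp_force: 39.8
[428.95095418 304.63321514 240.26558451]
```

View pics/w8.png

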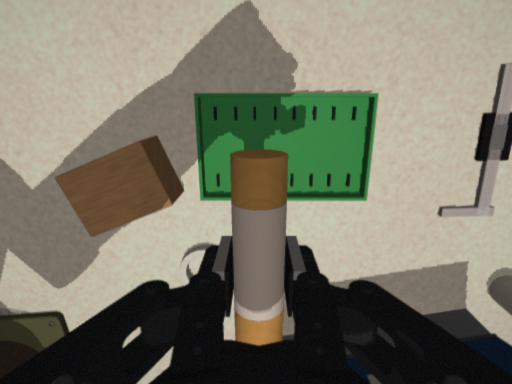

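```bash
python3 - <<'E'
from h import *
c=load('w8'); H,S,V=hsv(c); Z=pts(c)[...,2]
m=(H>45)&(H<80)&(S>100)
v,u=np.nonzero(m&(Z>14)); print(len(v),np.median(Z[m]),np.median(Z[m&(Z>14)]))
m[np.arange(384)>300]=0
P,_=rect(c,m,21,'tray')
ribs=(V<25)
ribs[:100]=0; ribs[190:]=0; ribs[:,:208]=0; ribs[:,358:]=0
n,l,st,ce=cv2.connectedComponentsWithStats(ribs.astype(np.uint8))
for i in range(1,n):
    if 8<st[i,4]<120: print(ce[i].round(1),st[i,2:],onz(c,ce[i][0],ce[i][1],8).round(1)[:2])
tcp=np.array([428.95,304.63,240.27]);r=down(np.radians(84.2))
L=r.inv().apply((pts(c)-tcp).reshape(-1,3)).reshape(384,512,3)
k=(c['depth']>0)&(abs(L[...,1])<6)&(L[...,2]<10)&(L[...,2]>-60)&(abs(L[...,0])<90)&(np.abs(np.mgrid[:384,:512][1]-258)<15)
q=L[k];print('fuse x',np.percentile(q[:,0],[1,99]),'topz',np.median(q[:,2]))
p,r,s=tool(); print(r.as_matrix()[:,0])
E
```

```text
1754 3.0934910737101973 20.569884525752315
tray n 15383 uv 289.0 140.0 ctr 460.3 323.8 size 127.8 210.3 ang 84.64 depthz [ 1.9  3.1 15.6] mean [466.7 332.3]
[214.8 112.7] [ 3 11 20] [380.5 373.3]
[235.4 113.4] [ 2 11 17] [405.3 370. ]
[254. 113.] [ 1 11 11] [427.7 368.4]
[275. 113.] [ 1 11 11] [453. 366.]
[293.5 113.2] [ 2 11 21] [475.3 363.6]
[353.5 113. ] [ 2 11 11] [547.4 357.1]
[328. 179.] [1 9 9] [514.6 277.5]
fuse x [-34.73613153  55.7731356 ] topz -23.559183412712834
[ 0.09756295  0.99522136 -0.00399026]
```

```bash
cat >> h.py <<'E'
TC=np.array([460.3,322.5,0]); TA=np.radians(84.4)
def sad(y,z,off=4):
    return TC+y*np.array([np.sin(TA),-np.cos(TA),0])-off*np.array([np.cos(TA),np.sin(TA),0])+[0,0,z]
E
python3 - <<'E'
from h import *
delta(sad(72,35),down(TA))
E
```

```text
delta [20.3, 102.1, 204.9] [-0.004, 0.004, 0.0] rows>= 5 F [ 0.6 -1.2 -1.1] at [428.9 302.  240.4]
```

```bash
python3 -m jog '[[20,50,0,0,0,0,0],[20,102,40,0,0,0,0],[20,102,90,0,0,0,0],[20,102,140,0,0,0,0],[20,102,190,0,0,0,0],[20,102,205,0,0,0,0],[20,102,205,0,0,0,0],[20,102,205,0,0,0,0]]'
python3 - <<'E'
from h import *
delta(sad(72,8),down(TA))
E
```

```text
time: 21.15
ee_pos: [533.4, 308.6, 37.9]
ee_rot: [-0.0, 0.743, 0.67, -0.002]
contact_force: [0.8, -0.3, -0.4]
gripper_width: 0.289
grasp_force: 39.9
delta [2.8, -2.0, 29.9] [-0.003, 0.002, -0.006] rows>= 1 F [ 0.8 -0.3 -0.4] at [533.4 308.6  37.9]
```

```bash
python3 -m jog '[[3,-2,15,0,0,0,0],[3,-2,25,0,0,0,0],[3,-2,29,0,0,0,0],[3,-2,29,0,0,0,0]]';python3 -m jog '[[0,0,2,0,0,0,0],[0,0,2,0,0,0,0]]'
python3 - <<'E'
from h import *
delta(sad(72,5),down(TA))
E
```

```text
time: 21.55
ee_pos: [532.8, 313.4, 10.4]
ee_rot: [0.0, 0.742, 0.67, 0.0]
contact_force: [0.0, 0.1, -0.6]
gripper_width: 0.287
grasp_force: 39.9
time: 21.75
ee_pos: [533.0, 313.7, 8.5]
ee_rot: [0.0, 0.742, 0.67, 0.0]
contact_force: [-0.1, 0.2, -0.3]
gripper_width: 0.292
grasp_force: 39.9
delta [-2.3, -1.2, 3.5] [0.001, -0.0, -0.004] rows>= 1 F [-0.1  0.2 -0.3] at [533.  313.7   8.5]
```

```bash
python3 -m jog '[[-1.5,-1,1.5,0,0,0,0],[-1.5,-1,2,0,0,0,0],[-1.5,-1,2,0,0,0,0]]';python3 -m jog '[[0,0,1.5,0,0,0,0],[0,0,1.5,0,0,0,0]]'
```

```text
time: 22.05
ee_pos: [531.5, 312.0, 6.0]
ee_rot: [0.0, 0.742, 0.67, -0.0]
contact_force: [-0.3, -0.5, -1.5]
gripper_width: 0.287
grasp_force: 39.9
time: 22.25
ee_pos: [532.1, 312.3, 4.7]
ee_rot: [0.0, 0.742, 0.67, 0.0]
contact_force: [0.9, -0.8, -0.3]
gripper_width: 0.285
grasp_force: 40.1
```

```bash
python3 -m jog '[[0,0,1,0,0,0,0],[0,0,1,0,0,0,0]]'; python3 -m jog '[[0,0,0,0,0,0,0.35],[0,0,0,0,0,0,0.4],[0,0,0,0,0,0,0.4],[0,0,0,0,0,0,0.4],[0,0,-30,0,0,0,0.4],[0,0,-80,0,0,0,0.4],[0,0,-130,0,0,0,0.6],[0,0,-180,0,0,0,0.6],[0,0,-230,0,0,0,0.6],[0,0,-230,0,0,0,0.6]]'
python3 - <<'E'
from h import *
c=shot('wrist','w9.png'); t=shot('top')
cv2.imwrite('pics/m9.png',np.hstack([cv2.resize(c['image'],(400,300)),cv2.resize(t['image'][130:280,60:260],(400,300))]))
delta(box(0,20,245),down(BYAW))
E
```

```text
time: 22.45
ee_pos: [532.2, 312.3, 4.5]
ee_rot: [0.0, 0.742, 0.67, 0.001]
contact_force: [-0.5, -1.4, 5.7]
gripper_width: 0.291
grasp_force: 40.6
time: 23.45
ee_pos: [535.2, 314.3, 241.9]
ee_rot: [0.001, 0.742, 0.67, 0.007]
contact_force: [0.0, 1.2, 0.3]
gripper_width: 0.601
grasp_force: 0.0
delta [-338.2, 60.3, -10.4] [0.003, -0.002, -0.19] rows>= 7 F [-0.6  0.3 -0.5] at [532.4 312.7 235.2]
```

View pics/m9.png

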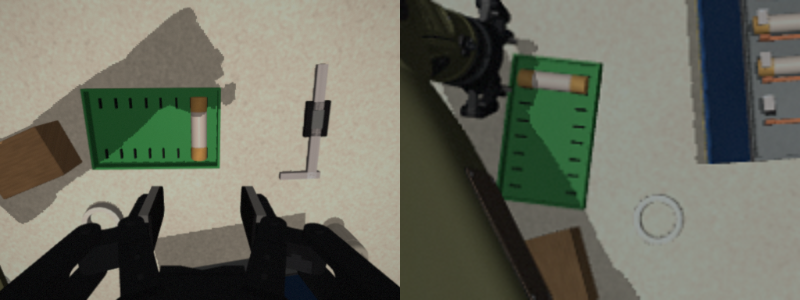

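The fuse is seated in the far saddle (left panel, around (199,128)). Next is the fuse at y=20.

```bash
python3 -m jog '[[-50,10,-10,0,0,0,0.6],[-100,20,-10,0,0,0,0.6],[-150,30,-10,0,0,-0.05,0.6],[-200,40,-10,0,0,-0.1,0.6],[-250,50,-10,0,0,-0.15,0.6],[-300,60,-10,0,0,-0.19,0.6],[-336,60,-10,0,0,-0.19,0.6],[-336,60,-10,0,0,-0.19,0.6],[-336,60,-10,0,0,-0.19,0.6],[-336,60,60,0,0,-0.19,0.6],[-336,60,110,0,0,-0.19,0.6],[-336,60,110,0,0,-0.19,0.6]]'
python3 - <<'E'
from h import *
delta(box(3,20.5,50),down(BYAW))
E
```

```text
time: 24.75
ee_pos: [552.7, -26.2, 118.0]
ee_rot: [-0.004, 0.674, 0.738, -0.003]
contact_force: [-0.1, -0.8, -0.3]
gripper_width: 0.598
grasp_force: 0.0
delta [-1.2, 5.0, 67.9] [-0.009, -0.002, 0.002] rows>= 2 F [-0.1 -0.8 -0.3] at [552.7 -26.2 118. ]
```

```bash
python3 -m jog '[[-1,2,25,0,0,0,0.6],[-1,2,50,0,0,0,0.6],[-1,2,55,0,0,0,0.6],[-1,2,55,0,0,0,0.6]]'
python3 - <<'E'
from h import *
delta(box(3,20.5,24),down(BYAW))
E
```

```text
time: 25.15
ee_pos: [557.6, -27.7, 67.1]
ee_rot: [-0.002, 0.675, 0.738, -0.001]
contact_force: [-0.0, 0.2, 0.9]
gripper_width: 0.596
grasp_force: 0.0
delta [0.8, -0.2, 43.1] [-0.004, -0.001, 0.002] rows>= 1 F [-0.   0.2  0.9] at [557.6 -27.7  67.1]
```

```bash
python3 -m jog '[[0.5,0,20,0,0,0,0.6],[0.5,0,36,0,0,0,0.6],[0.5,0,42.5,0,0,0,0.6],[0.5,0,42.5,0,0,0,0.6],[0.5,0,42.5,0,0,0,0.6]]'; python3 -m jog '[[0,0,0,0,0,0,0.4],[0,0,0,0,0,0,0],[0,0,0,0,0,0,0],[0,0,0,0,0,0,0],[0,0,0,0,0,0,0]]'
```

```text
time: 25.65
ee_pos: [559.9, -28.4, 27.1]
ee_rot: [0.001, 0.675, 0.738, 0.001]
contact_force: [-0.2, 0.4, -0.0]
gripper_width: 0.599
grasp_force: 0.0
time: 26.15
ee_pos: [559.8, -28.6, 27.1]
ee_rot: [0.001, 0.675, 0.737, 0.001]
contact_force: [-0.4, 0.7, 6.1]
gripper_width: 0.291
grasp_force: 39.1
```

```bash
python3 -m jog '[[0,-4,0,0,0,0,0],[0,-8,0,0,0,0,0],[0,-12,0,0,0,0,0],[0,-16,0,0,0,0,0],[0,-20,0,0,0,0,0],[0,-24,0,0,0,0,0],[0,-25,0,0,0,0,0],[0,-25,0,0,0,0,0],[0,-25,0,0,0,0,0]]';  python3 -m jog '[[0,0,-2,0,0,0,0],[0,0,-4,0,0,0,0],[0,0,-4,0,0,0,0]]'
```

```text
time: 27.05
ee_pos: [539.5, -30.6, 27.6]
ee_rot: [0.004, 0.675, 0.738, 0.004]
contact_force: [9.5, 1.3, 1.6]
gripper_width: 0.287
grasp_force: 39.7
time: 27.35
ee_pos: [538.3, -30.8, 31.5]
ee_rot: [0.003, 0.675, 0.738, 0.003]
contact_force: [6.6, 0.9, 4.2]
gripper_width: 0.286
grasp_force: 39.9
```

```bash
python3 -m jog '[[0,2,-4,0,0,0,0],[0,4,-10,0,0,0,0],[0,4,-20,0,0,0,0],[0,4,-60,0,0,0,0],[0,4,-110,0,0,0,0],[0,4,-160,0,0,0,0],[0,4,-208,0,0,0,0],[0,4,-208,0,0,0,0],[0,4,-208,0,0,0,0]]'
python3 - <<'E'
from h import *
delta(sad(24,240,1),down(TA))
t=shot('top');H,S,V=hsv(t);rect(t,(H>45)&(H<80)&(S>100),22,'tray')
E
```

```text
time: 28.25
ee_pos: [537.3, -30.5, 238.7]
ee_rot: [0.0, 0.675, 0.737, -0.0]
contact_force: [-0.5, -0.1, -2.2]
gripper_width: 0.29
grasp_force: 39.7
delta [353.0, -22.3, -1.4] [-0.0, 0.0, 0.186] rows>= 8 F [-0.5 -0.1 -2.2] at [537.3 -30.5 238.7]
tray n 2919 uv 134.0 198.0 ctr 461.1 320.5 size 133.3 210.1 ang 84.06 depthz [ 1.4  5.3 18.8] mean [453.  320.7]
```

```bash
python3 -m jog '[[50,0,0,0,0,0,0],[100,0,0,0,0,0,0],[150,0,0,0,0,0,0],[200,0,0,0,0,0.05,0],[250,-10,0,0,0,0.1,0],[300,-22,0,0,0,0.15,0],[353,-22,0,0,0,0.186,0],[353,-22,0,0,0,0.186,0],[353,-22,50,0,0,0.186,0],[353,-22,100,0,0,0.186,0],[353,-22,150,0,0,0.186,0],[353,-22,195,0,0,0.186,0]]'; python3 -m jog '[[0,0,0,0,0,0,0],[0,0,0,0,0,0,0]]'
python3 - <<'E'
from h import *
t=shot('top');H,S,V=hsv(t);rect(t,(H>45)&(H<80)&(S>100),22,'tray')
delta(sad(24,10,1),down(TA))
E
```

```text
time: 29.5
ee_pos: [482.1, 316.7, 38.6]
ee_rot: [-0.0, 0.741, 0.672, -0.003]
contact_force: [0.9, 0.1, -0.7]
gripper_width: 0.284
grasp_force: 39.7
time: 29.7
ee_pos: [483.3, 317.6, 41.5]
ee_rot: [-0.0, 0.741, 0.671, -0.003]
contact_force: [0.7, 0.3, -1.0]
gripper_width: 0.287
grasp_force: 39.6
tray n 1937 uv 138.0 201.0 ctr 461.5 320.4 size 133.1 209.0 ang 84.24 depthz [ 1.3  5.6 21.9] mean [445.1 306.8]
delta [0.1, -1.3, 33.7] [-0.0, 0.0, -0.001] rows>= 1 F [ 0.8  0.4 -0.5] at [485.4 319.   43.7]
```

```bash
python3 -m jog '[[0,0,15,0,0,0,0],[0,0,27,0,0,0,0],[0,0,32,0,0,0,0],[0,0,32,0,0,0,0],[0,0,32,0,0,0,0]]'
python3 - <<'E'
from h import *
delta(sad(24,6,1),down(TA))
E
```

```text
time: 30.25
ee_pos: [485.6, 319.6, 11.8]
ee_rot: [0.0, 0.741, 0.672, 0.0]
contact_force: [-0.6, 1.0, -0.6]
gripper_width: 0.291
grasp_force: 39.6
delta [-0.6, -1.5, 5.8] [0.001, -0.001, -0.0] rows>= 1 F [-0.6  1.  -0.6] at [485.6 319.6  11.8]
```

```bash
python3 -m jog '[[-0.5,-1.5,2,0,0,0,0],[-0.5,-1.5,4,0,0,0,0],[-0.5,-1.5,4,0,0,0,0]]'; python3 -m jog '[[0,0,1,0,0,0,0],[0,0,1,0,0,0,0]]'; python3 -m jog '[[0,0,1,0,0,0,0],[0,0,1,0,0,0,0]]'
```

```text
time: 30.55
ee_pos: [483.9, 319.1, 7.2]
ee_rot: [0.0, 0.741, 0.672, 0.0]
contact_force: [-0.8, -0.4, -0.3]
gripper_width: 0.285
grasp_force: 40.0
time: 30.75
ee_pos: [484.4, 319.1, 6.3]
ee_rot: [0.0, 0.741, 0.672, 0.001]
contact_force: [1.4, 0.1, 0.4]
gripper_width: 0.287
grasp_force: 40.0
time: 30.95
ee_pos: [484.5, 319.2, 6.1]
ee_rot: [0.0, 0.741, 0.672, 0.001]
contact_force: [0.2, -2.2, 7.1]
gripper_width: 0.285
grasp_force: 40.6
```

Touched down at z = 6.1, as predicted. Release, and on to the third fuse (y = −40).

```bash
python3 -m jog '[[0,0,0,0,0,0,0.35],[0,0,0,0,0,0,0.4],[0,0,0,0,0,0,0.4],[0,0,-1,0,0,0,0.4],[0,0,-30,0,0,0,0.4],[0,0,-80,0,0,0,0.4],[0,0,-130,0,0,0,0.6],[0,0,-180,0,0,0,0.6],[0,0,-230,0,0,0,0.6],[0,0,-235,0,0,0,0.6],[0,0,-235,0,0,0,0.6],[0,0,-235,0,0,0,0.6]]'
python3 - <<'E'
from h import *
c=shot('wrist','w10.png')
delta(box(3,-40+.5,240),down(BYAW))
E
```

```text
time: 32.15
ee_pos: [482.9, 318.5, 238.5]
ee_rot: [-0.0, 0.741, 0.672, -0.001]
contact_force: [-0.2, -0.1, -1.0]
gripper_width: 0.602
grasp_force: 0.0
delta [-325.1, 167.1, -1.9] [-0.003, 0.002, -0.186] rows>= 8 F [-0.5  0.1 -0.4] at [482.5 318.3 237.8]
```

```bash
python3 -m jog '[[-40,25,-2,0,0,0,0.6],[-80,50,-2,0,0,0,0.6],[-120,75,-2,0,0,-0.05,0.6],[-160,100,-2,0,0,-0.1,0.6],[-200,125,-2,0,0,-0.15,0.6],[-240,150,-2,0,0,-0.186,0.6],[-285,167,-2,0,0,-0.186,0.6],[-325,167,-2,0,0,-0.186,0.6],[-325,167,-2,0,0,-0.186,0.6],[-325,167,48,0,0,-0.186,0.6],[-325,167,98,0,0,-0.186,0.6],[-325,167,148,0,0,-0.186,0.6]]'; python3 -m jog '[[0,0,10,0,0,0,0.6],[0,0,10,0,0,0,0.6],[0,0,10,0,0,0,0.6]]'
python3 - <<'E'
from h import *
delta(box(3,-39.5,26),down(BYAW))
E
```

```text
time: 33.4
ee_pos: [616.7, -20.3, 88.9]
ee_rot: [-0.001, 0.675, 0.738, -0.0]
contact_force: [0.8, 0.1, -0.8]
gripper_width: 0.599
grasp_force: 0.0
time: 33.7
ee_pos: [619.3, -20.4, 83.6]
ee_rot: [0.001, 0.675, 0.738, 0.001]
contact_force: [0.8, 0.3, 1.0]
gripper_width: 0.596
grasp_force: 0.0
delta [-1.0, -2.6, 57.6] [0.002, 0.0, 0.0] rows>= 2 F [0.8 0.3 1. ] at [619.3 -20.4  83.6]
```

```bash
python3 -m jog '[[-1,-2,25,0,0,0,0.6],[-1,-2,45,0,0,0,0.6],[-1,-2,57,0,0,0,0.6],[-1,-2,57,0,0,0,0.6],[-1,-2,57,0,0,0,0.6],[-1,-2,57,0,0,0,0.6]]'; python3 -m jog '[[0,0,0,0,0,0,0.4],[0,0,0,0,0,0,0],[0,0,0,0,0,0,0],[0,0,0,0,0,0,0],[0,0,0,0,0,0,0]]'
```

```text
time: 34.3
ee_pos: [617.6, -22.0, 26.7]
ee_rot: [0.001, 0.675, 0.738, 0.001]
contact_force: [0.1, 0.9, -0.5]
gripper_width: 0.596
grasp_force: 0.0
time: 34.8
ee_pos: [617.1, -22.0, 26.1]
ee_rot: [0.001, 0.675, 0.738, 0.001]
contact_force: [-0.6, 0.1, 6.6]
gripper_width: 0.287
grasp_force: 39.3
```

```bash
python3 -m jog '[[0,-4,0,0,0,0,0],[0,-8,0,0,0,0,0],[0,-12,0,0,0,0,0],[0,-16,0,0,0,0,0],[0,-20,0,0,0,0,0],[0,-24,0,0,0,0,0],[0,-25,0,0,0,0,0],[0,-25,0,0,0,0,0],[0,-25,0,0,0,0,0]]';  python3 -m jog '[[0,0,-2,0,0,0,0],[0,0,-4,0,0,0,0],[0,0,-4,0,0,0,0]]'
```

```text
time: 35.7
ee_pos: [596.9, -23.9, 26.9]
ee_rot: [0.004, 0.675, 0.738, 0.004]
contact_force: [10.3, 0.8, 1.7]
gripper_width: 0.288
grasp_force: 39.8
time: 36.0
ee_pos: [595.6, -24.2, 30.8]
ee_rot: [0.003, 0.675, 0.738, 0.003]
contact_force: [7.1, 1.5, 3.9]
gripper_width: 0.282
grasp_force: 40.0
```

```bash
python3 -m jog '[[0,2,-4,0,0,0,0],[0,4,-10,0,0,0,0],[0,4,-20,0,0,0,0],[0,4,-60,0,0,0,0],[0,4,-110,0,0,0,0],[0,4,-160,0,0,0,0],[0,4,-208,0,0,0,0],[0,4,-208,0,0,0,0],[0,4,-208,0,0,0,0]]'
python3 - <<'E'
from h import *
delta(sad(-24,240,1),down(TA))
t=shot('top');H,S,V=hsv(t);rect(t,(H>45)&(H<80)&(S>100),22,'tray'); rect(t,(H>5)&(H<18)&(S>150)&(V>80),26,'handle')
E
```

```text
time: 36.9
ee_pos: [594.4, -23.9, 237.7]
ee_rot: [0.0, 0.675, 0.737, -0.0]
contact_force: [0.8, -0.8, -2.2]
gripper_width: 0.286
grasp_force: 39.8
delta [360.3, -127.0, -2.3] [-0.0, 0.0, 0.186] rows>= 8 F [ 0.8 -0.8 -2.2] at [594.4 -23.9 237.7]
tray n 2604 uv 134.0 200.0 ctr 461.1 320.6 size 133.2 210.0 ang 84.08 depthz [ 1.3  5.6 19.9] mean [449.1 321.2]
handle n 234 uv 366.0 202.0 ctr 449.8 -341.7 size 104.4 18.3 ang 39.35 depthz [20.8 26.1 29.4] mean [ 450.1 -341. ]
```

```bash
python3 -m jog '[[45,-10,0,0,0,0,0],[90,-25,0,0,0,0,0],[135,-40,0,0,0,0,0],[180,-55,0,0,0,0.05,0],[225,-70,0,0,0,0.1,0],[270,-90,0,0,0,0.15,0],[315,-110,0,0,0,0.186,0],[360,-127,0,0,0,0.186,0],[360,-127,50,0,0,0.186,0],[360,-127,100,0,0,0.186,0],[360,-127,150,0,0,0.186,0],[360,-127,195,0,0,0.186,0]]'; python3 -m jog '[[0,0,0,0,0,0,0],[0,0,0,0,0,0,0],[0,0,0,0,0,0,0],[0,0,0,0,0,0,0]]'
python3 - <<'E'
from h import *
t=shot('top');H,S,V=hsv(t);rect(t,(H>45)&(H<80)&(S>100),22,'tray')
delta(sad(-24,10,1),down(TA))
E
```

```text
time: 38.15
ee_pos: [433.4, 321.3, 37.4]
ee_rot: [-0.0, 0.741, 0.672, -0.004]
contact_force: [0.4, -0.4, -2.2]
gripper_width: 0.292
grasp_force: 39.8
time: 38.55
ee_pos: [438.9, 324.9, 44.4]
ee_rot: [0.0, 0.741, 0.672, 0.002]
contact_force: [-1.5, 0.7, -2.0]
gripper_width: 0.286
grasp_force: 39.7
tray n 1770 uv 138.0 197.0 ctr 461.2 320.2 size 133.3 209.1 ang 84.55 depthz [ 1.4  5.8 22. ] mean [456.4 307.5]
delta [-1.3, -2.5, 34.4] [0.003, -0.003, -0.0] rows>= 1 F [ 0.  -0.7 -1.6] at [438.8 324.8  44.4]
```

```bash
python3 -m jog '[[-1,-2,15,0,0,0,0],[-1,-2.5,27,0,0,0,0],[-1,-2.5,33,0,0,0,0],[-1,-2.5,33,0,0,0,0],[-1,-2.5,33,0,0,0,0]]'
python3 - <<'E'
from h import *
delta(sad(-24,5.5,1),down(TA))
E
```

```text
time: 39.1
ee_pos: [434.7, 323.0, 9.2]
ee_rot: [0.0, 0.741, 0.672, 0.0]
contact_force: [-0.8, -0.2, -1.7]
gripper_width: 0.29
grasp_force: 39.8
delta [1.0, 1.6, 3.7] [0.0, -0.0, -0.0] rows>= 1 F [-0.8 -0.2 -1.7] at [434.7 323.    9.2]
```

```bash
python3 -m jog '[[0.5,1.2,1.5,0,0,0,0],[0.5,1.2,2,0,0,0,0],[0.5,1.2,2,0,0,0,0]]'; python3 -m jog '[[0,0,1,0,0,0,0],[0,0,1,0,0,0,0]]'; python3 -m jog '[[0,0,1,0,0,0,0],[0,0,1,0,0,0,0]]'
```

```text
time: 39.4
ee_pos: [435.9, 323.3, 7.1]
ee_rot: [-0.0, 0.741, 0.672, 0.0]
contact_force: [-0.3, 0.2, -1.5]
gripper_width: 0.286
grasp_force: 39.8
time: 39.6
ee_pos: [436.1, 323.4, 6.2]
ee_rot: [0.0, 0.741, 0.672, 0.0]
contact_force: [0.7, -0.8, -0.8]
gripper_width: 0.284
grasp_force: 40.0
time: 39.8
ee_pos: [436.5, 323.5, 5.4]
ee_rot: [0.0, 0.741, 0.672, 0.001]
contact_force: [1.8, 0.1, 1.7]
gripper_width: 0.289
grasp_force: 40.1
```

```bash
python3 -m jog '[[0,0,0,0,0,0,0.35],[0,0,0,0,0,0,0.4],[0,0,0,0,0,0,0.4],[0,0,-1,0,0,0,0.4],[0,0,-30,0,0,0,0.4],[0,0,-80,0,0,0,0.4],[0,0,-130,0,0,0,0.6],[0,0,-180,0,0,0,0.6],[0,0,-230,0,0,0,0.6],[0,0,-235,0,0,0,0.6],[0,0,-235,0,0,0,0.6],[0,0,-235,0,0,0,0.6]]'
python3 - <<'E'
from h import *
c=shot('wrist','w11.png')
delta(box(3,-99.5,240),down(BYAW))
E
```

```text
time: 41.0
ee_pos: [435.0, 322.7, 238.6]
ee_rot: [-0.0, 0.741, 0.672, -0.001]
contact_force: [-1.0, -0.6, -0.9]
gripper_width: 0.597
grasp_force: 0.0
delta [-313.5, 274.1, -2.0] [-0.003, 0.002, -0.186] rows>= 9 F [-0.3  0.2  0. ] at [434.6 322.4 238. ]
```

View pics/w11.png

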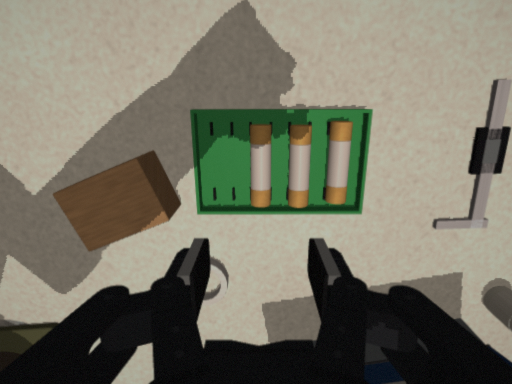

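Three fuses are seated (u≈261, 300, 339); the leftmost saddle at u≈222 is free. Last fuse next.

```bash
python3 -m jog '[[-35,30,-2,0,0,0,0.6],[-70,60,-2,0,0,0,0.6],[-105,90,-2,0,0,-0.05,0.6],[-140,120,-2,0,0,-0.1,0.6],[-175,150,-2,0,0,-0.15,0.6],[-210,180,-2,0,0,-0.186,0.6],[-245,215,-2,0,0,-0.186,0.6],[-280,245,-2,0,0,-0.186,0.6],[-313,273,-2,0,0,-0.186,0.6],[-313,273,-2,0,0,-0.186,0.6],[-313,273,48,0,0,-0.186,0.6],[-313,273,98,0,0,-0.186,0.6]]'; python3 -m jog '[[0,0,40,0,0,0,0.6],[0,0,60,0,0,0,0.6],[0,0,60,0,0,0,0.6],[0,0,60,0,0,0,0.6]]'
python3 - <<'E'
from h import *
delta(box(3,-99.5,26),down(BYAW))
E
```

```text
time: 42.25
ee_pos: [677.1, -15.0, 140.4]
ee_rot: [0.0, 0.676, 0.737, 0.001]
contact_force: [0.3, 0.2, -1.1]
gripper_width: 0.598
grasp_force: 0.0
time: 42.65
ee_pos: [675.6, -14.4, 81.0]
ee_rot: [-0.001, 0.675, 0.738, -0.001]
contact_force: [0.3, -0.6, 0.9]
gripper_width: 0.596
grasp_force: 0.0
delta [-2.0, 1.1, 54.9] [-0.003, -0.0, 0.0] rows>= 2 F [ 0.3 -0.6  0.9] at [675.6 -14.4  81. ]
```

```bash
python3 -m jog '[[-1.5,0.5,25,0,0,0,0.6],[-1.5,0.5,45,0,0,0,0.6],[-1.5,0.5,55,0,0,0,0.6],[-1.5,0.5,55,0,0,0,0.6],[-1.5,0.5,55,0,0,0,0.6],[-1.5,0.5,55,0,0,0,0.6]]'; python3 -m jog '[[0,0,0,0,0,0,0.4],[0,0,0,0,0,0,0],[0,0,0,0,0,0,0],[0,0,0,0,0,0,0],[0,0,0,0,0,0,0]]'
```

```text
time: 43.25
ee_pos: [678.8, -16.4, 28.8]
ee_rot: [0.001, 0.675, 0.738, 0.001]
contact_force: [-0.1, -0.2, 1.5]
gripper_width: 0.603
grasp_force: 0.0
time: 43.75
ee_pos: [678.3, -16.4, 28.1]
ee_rot: [0.001, 0.675, 0.738, 0.001]
contact_force: [0.8, 0.3, 6.1]
gripper_width: 0.29
grasp_force: 39.4
```

```bash
python3 -m jog '[[0,-4,0,0,0,0,0],[0,-8,0,0,0,0,0],[0,-12,0,0,0,0,0],[0,-16,0,0,0,0,0],[0,-20,0,0,0,0,0],[0,-24,0,0,0,0,0],[0,-25,0,0,0,0,0],[0,-25,0,0,0,0,0],[0,-25,0,0,0,0,0]]';  python3 -m jog '[[0,0,-2,0,0,0,0],[0,0,-4,0,0,0,0],[0,0,-4,0,0,0,0]]'
```

```text
time: 44.65
ee_pos: [657.7, -18.4, 28.8]
ee_rot: [0.004, 0.675, 0.738, 0.004]
contact_force: [10.0, 1.5, 1.5]
gripper_width: 0.29
grasp_force: 39.8
time: 44.95
ee_pos: [656.5, -18.5, 32.7]
ee_rot: [0.003, 0.675, 0.738, 0.003]
contact_force: [6.4, 0.3, 4.4]
gripper_width: 0.284
grasp_force: 39.9
```

```bash
python3 -m jog '[[0,2,-4,0,0,0,0],[0,4,-10,0,0,0,0],[0,4,-20,0,0,0,0],[0,4,-60,0,0,0,0],[0,4,-110,0,0,0,0],[0,4,-160,0,0,0,0],[0,4,-208,0,0,0,0],[0,4,-208,0,0,0,0],[0,4,-208,0,0,0,0]]'
python3 - <<'E'
from h import *
delta(sad(-72,240,1),down(TA))
t=shot('top');H,S,V=hsv(t);rect(t,(H>45)&(H<80)&(S>100),22,'tray'); rect(t,(H>5)&(H<18)&(S>150)&(V>80),26,'handle')
E
```

```text
time: 45.85
ee_pos: [655.8, -18.4, 239.8]
ee_rot: [0.0, 0.675, 0.737, -0.0]
contact_force: [-0.4, 0.1, -2.0]
gripper_width: 0.285
grasp_force: 39.7
delta [369.1, -235.8, -0.2] [0.0, 0.0, 0.186] rows>= 9 F [-0.4  0.1 -2. ] at [655.8 -18.4 239.8]
tray n 2283 uv 134.0 199.0 ctr 461.1 320.5 size 133.3 210.1 ang 84.06 depthz [ 1.5  5.7 20.5] mean [450.7 321. ]
handle n 235 uv 366.0 202.0 ctr 449.5 -341.2 size 104.4 18.6 ang 38.66 depthz [21.2 25.5 29.5] mean [ 450.2 -340.9]
```

```bash
python3 -m jog '[[40,-25,0,0,0,0,0],[80,-50,0,0,0,0,0],[120,-75,0,0,0,0,0],[160,-100,0,0,0,0.05,0],[200,-125,0,0,0,0.1,0],[240,-150,0,0,0,0.15,0],[280,-175,0,0,0,0.186,0],[325,-205,0,0,0,0.186,0],[369,-235,0,0,0,0.186,0],[369,-235,0,0,0,0.186,0],[369,-235,50,0,0,0.186,0],[369,-235,100,0,0,0.186,0]]'; python3 -m jog '[[0,0,50,0,0,0,0],[0,0,90,0,0,0,0],[0,0,90,0,0,0,0],[0,0,90,0,0,0,0],[0,0,90,0,0,0,0]]'
python3 - <<'E'
from h import *
t=shot('top');H,S,V=hsv(t);rect(t,(H>45)&(H<80)&(S>100),22,'tray')
delta(sad(-72,11,1),down(TA))
E
```

```text
time: 47.1
ee_pos: [389.4, 328.6, 137.2]
ee_rot: [0.0, 0.74, 0.672, 0.0]
contact_force: [1.0, -0.0, -2.2]
gripper_width: 0.287
grasp_force: 39.8
time: 47.6
ee_pos: [391.2, 329.3, 50.5]
ee_rot: [0.0, 0.741, 0.671, 0.001]
contact_force: [-0.2, -0.4, -0.7]
gripper_width: 0.287
grasp_force: 39.8
tray n 1656 uv 138.0 192.0 ctr 461.5 320.3 size 133.2 208.9 ang 84.38 depthz [ 1.5  5.9 21.5] mean [472.1 309.3]
delta [-1.6, -3.1, 40.0] [0.003, -0.003, -0.001] rows>= 1 F [ 0.3  0.  -0.2] at [391.6 329.7  51. ]
```

```bash
python3 -m jog '[[-1,-2,20,0,0,0,0],[-1,-2,32,0,0,0,0],[-1,-2,38,0,0,0,0],[-1,-2,38,0,0,0,0],[-1,-2,38,0,0,0,0]]'
python3 - <<'E'
from h import *
delta(sad(-72,7,1),down(TA))
E
```

```text
time: 48.15
ee_pos: [388.8, 328.5, 12.2]
ee_rot: [0.0, 0.741, 0.672, 0.001]
contact_force: [0.5, 0.8, -1.6]
gripper_width: 0.284
grasp_force: 39.8
delta [-0.0, -0.2, 5.2] [0.002, -0.002, -0.0] rows>= 1 F [ 0.5  0.8 -1.6] at [388.8 328.5  12.2]
```

```bash
python3 -m jog '[[0,0,2,0,0,0,0],[0,0,4,0,0,0,0],[0,0,4,0,0,0,0]]'; python3 -m jog '[[0,0,1,0,0,0,0],[0,0,1,0,0,0,0]]'; python3 -m jog '[[0,0,1,0,0,0,0],[0,0,1,0,0,0,0]]'
```

```text
time: 48.45
ee_pos: [388.8, 328.3, 7.5]
ee_rot: [0.0, 0.741, 0.672, 0.001]
contact_force: [1.1, -0.8, 0.6]
gripper_width: 0.29
grasp_force: 40.2
time: 48.65
ee_pos: [388.9, 328.4, 7.1]
ee_rot: [0.0, 0.741, 0.672, 0.001]
contact_force: [-1.2, -1.6, 7.9]
gripper_width: 0.289
grasp_force: 40.8
time: 48.85
ee_pos: [388.9, 328.4, 7.1]
ee_rot: [0.0, 0.741, 0.672, 0.001]
contact_force: [-1.5, -3.6, 15.6]
gripper_width: 0.286
grasp_force: 41.6
```

```bash
python3 -m jog '[[0,0,-2,0,0,0,0],[0,0,-2,0,0,0,0.35],[0,0,-2,0,0,0,0.4],[0,0,-2,0,0,0,0.4],[0,0,-3,0,0,0,0.4],[0,0,-30,0,0,0,0.4],[0,0,-80,0,0,0,0.4],[0,0,-130,0,0,0,0],[0,0,-180,0,0,0,0],[0,0,-180,0,0,0,0],[0,0,-180,0,0,0,0]]'
python3 - <<'E'
from h import *
c=shot('wrist','w12.png')
delta(box(165,0,179),down(BYAW))
E
```

```text
time: 49.95
ee_pos: [387.5, 328.3, 186.0]
ee_rot: [-0.001, 0.741, 0.672, 0.001]
contact_force: [-0.5, 0.2, -0.7]
gripper_width: 0.001
grasp_force: 0.0
delta [-173.0, 194.5, 5.1] [-0.002, 0.001, -0.186] rows>= 6 F [ 0.1 -0.5 -0.9] at [386.7 327.4 184.4]
```

View pics/w12.png

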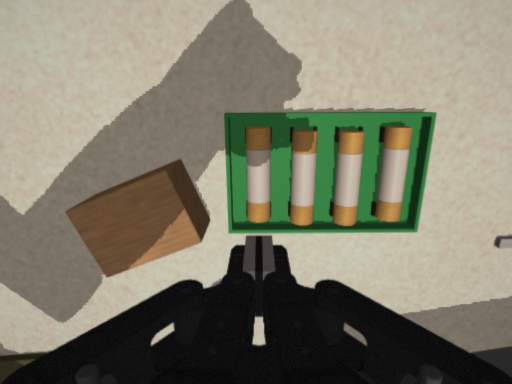

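All four fuses lie in their saddles (u≈258, 303, 348, 393). Now I'll go behind the cover to shut it.

```bash
python3 -m jog '[[-10,40,5,0,0,-0.05,0],[-30,80,5,0,0,-0.1,0],[-60,120,5,0,0,-0.15,0],[-95,155,5,0,0,-0.186,0],[-135,180,5,0,0,-0.186,0],[-173,194,5,0,0,-0.186,0],[-173,194,5,0,0,-0.186,0],[-173,194,5,0,0,-0.186,0],[-173,194,5,0,0,-0.186,0]]'
python3 - <<'E'
from h import *
p,r,s=tool(); print(tobox(p),s['joints'].round(2))
c=shot('wrist')
delta(box(135,0,179),down(BYAW))
E
```

```text
time: 50.9
ee_pos: [562.5, 137.3, 178.4]
ee_rot: [-0.001, 0.675, 0.738, -0.001]
contact_force: [0.3, -0.8, -0.4]
gripper_width: 0.003
grasp_force: 0.0
[166.10344899   0.73443132 178.42392466] [ 0.24  0.38 -0.1   1.09  0.    1.72]
delta [-31.5, 0.4, -0.2] [-0.003, -0.0, 0.001] rows>= 1 F [-0.4 -0.1 -0.2] at [562.8 137.7 178.9]
```

```bash
python3 -m jog '[[-20,0,0,0,0,0,0],[-40,0,0,0,0,0,0],[-50,0,0,0,0,0,0],[-60,0,0,0,0,0,0],[-68,0,0,0,0,0,0],[-76,0,0,0,0,0,0],[-84,0,0,0,0,0,0],[-92,0,0,0,0,0,0],[-100,0,0,0,0,0,0],[-100,0,0,0,0,0,0]]'
python3 - <<'E'
from h import *
p,r,s=tool(); print(tobox(p)-[65,0,62],s['contact_force'])
c=shot('scene','sc13.png'); cv2.imwrite('pics/m13.png',cv2.resize(c['image'][80:310,120:360],(480,460)))
E
```

```text
time: 51.95
ee_pos: [572.8, 35.6, 179.6]
ee_rot: [0.0, 0.676, 0.737, -0.001]
contact_force: [0.2, -1.1, -0.9]
gripper_width: 0.002
grasp_force: 0.0
[ -1.10080724  -0.50329096 117.63562664] [ 0.17968793 -1.08681979 -0.91983775]
```

View pics/m13.png

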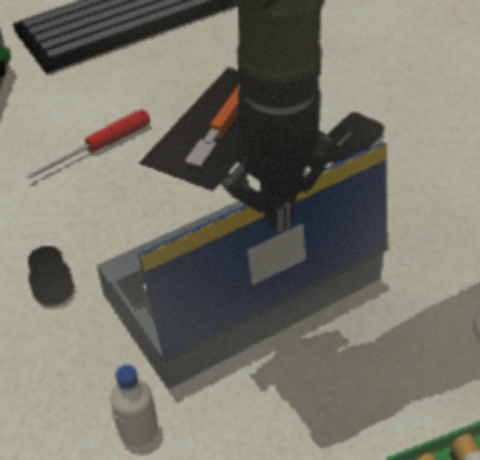

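```bash
python3 -m jog '[[-14,0,1,0,0,0,0],[-23,0,3,0,0,0,0],[-32,0,6,0,0,0,0],[-40,0,10,0,0,0,0],[-48,0,14,0,0,0,0],[-56,0,19,0,0,0,0],[-63,0,24,0,0,0,0],[-70,0,30,0,0,0,0],[-76,0,36,0,0,0,0],[-76,0,36,0,0,0,0]]';python3 -m jog '[[-6,0,7,0,0,0,0],[-11,0,14,0,0,0,0],[-16,0,22,0,0,0,0],[-20,0,30,0,0,0,0],[-24,0,39,0,0,0,0],[-27,0,48,0,0,0,0],[-29,0,56,0,0,0,0],[-31,0,63,0,0,0,0],[-31,0,63,0,0,0,0]]'
```

```text
time: 53.0
ee_pos: [579.1, -39.5, 142.8]
ee_rot: [-0.0, 0.676, 0.737, -0.001]
contact_force: [0.0, -0.1, 0.4]
gripper_width: -0.0
grasp_force: 0.0
time: 53.9
ee_pos: [581.0, -69.5, 79.5]
ee_rot: [-0.001, 0.675, 0.737, -0.001]
contact_force: [-0.2, 0.8, -0.1]
gripper_width: -0.001
grasp_force: 0.0
```

```bash
python3 -m jog '[[0,0,5,0,0,0,0],[0,0,9,0,0,0,0],[0,0,11,0,0,0,0],[0,0,11,0,0,0,0]]'; python3 -m jog '[[0,0,1.5,0,0,0,0],[0,0,1.5,0,0,0,0]]'; python3 -m jog '[[0,0,1.5,0,0,0,0],[0,0,1.5,0,0,0,0]]'
```

```text
time: 54.3
ee_pos: [582.0, -69.3, 69.7]
ee_rot: [-0.0, 0.675, 0.738, -0.0]
contact_force: [0.8, -0.1, 0.2]
gripper_width: -0.002
grasp_force: 0.0
time: 54.5
ee_pos: [582.2, -69.4, 68.4]
ee_rot: [-0.0, 0.675, 0.738, 0.0]
contact_force: [0.3, -0.8, -0.1]
gripper_width: 0.001
grasp_force: 0.0
time: 54.7
ee_pos: [582.3, -69.4, 68.0]
ee_rot: [0.0, 0.675, 0.738, 0.0]
contact_force: [-1.4, 0.4, 5.9]
gripper_width: -0.0
grasp_force: 3.2
```

```bash
python3 -m jog '[[0,0,1.5,0,0,0,0],[0,0,1.5,0,0,0,0]]'; python3 -m jog '[[0,0,-50,0,0,0,0],[0,0,-100,0,0,0,0],[0,0,-150,0,0,0,0],[0,-50,-160,0,0,0,0],[0,-100,-160,0,0,0,0],[0,-150,-160,0,0,0,0],[0,-200,-160,0,0,0,0],[0,-250,-160,0,0,0,0],[0,-250,-160,0,0,0,0]]'
python3 - <<'E'
from h import *
c=shot('top','top14.png');s=shot('scene','sc14.png')
for n,c in(('t',c),('s',s)):
    H,S,V=hsv(c);rect(c,(H>45)&(H<80)&(S>100),22,'tray'); rect(c,(H>5)&(H<18)&(S>150)&(V>80)&(np.mgrid[:384,:512][0]<250)&(abs(np.mgrid[:384,:512][1]-(366 if n=='t' else 236))<30),26,'handle'); rect(c,(H>22)&(H<35)&(S>130)&(V>80),68,'yellow')
cv2.imwrite('pics/m14.png',np.hstack([cv2.resize(load('top14')['image'],(400,300)),cv2.resize(load('sc14')['image'],(400,300))]))
E
```

```text
time: 54.9
ee_pos: [582.4, -69.4, 67.9]
ee_rot: [0.001, 0.675, 0.738, 0.001]
contact_force: [-4.9, 0.0, 14.8]
gripper_width: 0.006
grasp_force: 7.4
time: 55.8
ee_pos: [325.6, -90.4, 224.6]
ee_rot: [-0.003, 0.676, 0.737, -0.002]
contact_force: [0.8, -0.3, -0.1]
gripper_width: 0.003
grasp_force: 0.0
tray n 1961 uv 134.0 196.0 ctr 459.0 320.5 size 133.5 210.4 ang 84.22 depthz [ 1.4  5.7 21.9] mean [458.9 319.5]
handle n 231 uv 366.0 202.0 ctr 449.8 -341.7 size 104.4 18.3 ang 39.35 depthz [22.  26.  29.3] mean [ 450.  -340.9]
yellow n 655 uv 282.0 152.0 ctr 584.7 -99.3 size 296.9 17.6 ang 4.83 depthz [65.1 68.8 72. ] mean [585.  -99.6]
tray n 2022 uv 368.0 329.0 ctr 462.4 324.6 size 132.9 209.2 ang 84.61 depthz [ 2.5  4.8 21.5] mean [485.5 340.3]
handle n 140 uv 235.0 132.0 ctr 451.3 -340.3 size 106.4 17.8 ang 39.51 depthz [23.9 26.5 29.1] mean [ 452.2 -339.5]
yellow n 669 uv 225.0 192.0 ctr 586.2 -100.9 size 297.4 18.3 ang 5.03 depthz [66.8 68.7 70.7] mean [ 592.3 -100.3]
```

View pics/m14.png

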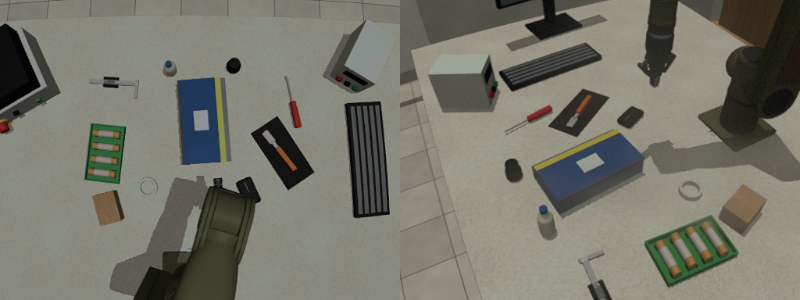

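The cover is back at its starting reading (band centre (584.7, −99.3) against (584.8, −99.4)). The pry tool is flat on its mat, all four fuses are in saddles, and the other things sit where they were.

```bash
python3 -c "
from plant import arm
print(arm.sign_off())"
```

```text
the job is handed in; nothing more can be done
None
```

I handed the job in at about 56 s: all four fuses are in the tray saddles, the cover is shut, the pry tool lies flat on its mat, and nothing else looks moved in the final pictures; no verdict was returned.

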